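Check weight onto the balance with weight tongs

ROBOT

A 6-joint arm with a two-finger parallel gripper is mounted at the origin on a cart in front of the work surface, level with it; the furniture and walls round the work are solid. World frame = base frame: x ahead of the robot, y to its left, z up, the work surface at z = 0. Lengths are in mm, angles in rad, forces in N, time in s.
With the tool pointing down it reaches from about 250 to 775 mm from the base axis. Payload 4 kg.
Tool frame: the origin (TCP) lies between the finger pads, 19 mm behind the fingertips; this is the grasp point; x points along the fingers, z is the direction in which the jaws open and shut, and the axes are right-handed (so a half turn about x gives the same grasp; the last joint's range is limited). The gripper opens to 94 mm and grips with 3 to 60 N. Pads are 16 mm wide; open, the fingers measure 119 mm over their backs; the gripper's body (75 mm by 177 mm) begins 78 mm behind the grasp point.
Start: joints at [-1.356, 0.087, 1.371, -0, 1.684, -0.103], TCP at [171.86, -522.477, 224.306] pointing down, gripper open.
Joint ranges: [-3.1, 3.1], [-0.76, 2.03], [0.27, 2.55], [-1.08, 4.22], [0.17, 2.65], [-2.57, 2.57]. Speed limits (rad/s): [2.79, 2.79, 3.14, 3.14, 3.14, 3.14].

INTERFACE

Orientations are given as a unit quaternion [w, x, y, z].
In Python, from station import get_state, capture, hand_in gives the robot as it stands. The module is installed in compiled form; this text tells all that it offers.
- The arm moves only by the tool move_arm, never from a script. Its argument "moves" is a list that holds one entry, the list of rows, each a list of 5 numbers: the finger opening in cm, from 0 to 9.4, then the shift along the world's x, y, z in cm, then the turn about the world's z in degrees. In form: [[[jaw, x, y, z, spin], ...]]. A call has 1 to 8 rows; each row is the pose to reach, as a shift and turn from the pose commanded when the call began; what a row does not reach only later rows make up. A row lasts 1/8 s, in which the tool goes at most 62.5 mm and 10.7 degrees, less where a joint would pass 70% of its speed; a pose out of reach is approached as far as the arm can. A call with a gripper value outside its range is refused whole. The fingers move at their own pace and stop on an object; "squeeze" is the grip in N (left out, the last holds). Time passes only in rows, so rows that repeat a pose let the fingers close. It gives the time, the measured TCP pose, the force and the opening at its end, in the units of the state.
- get_state(): the state, without advancing time (a new reading comes with each control period).
- capture(name): name is "scene" or "top" or "wrist"; returns a dict with "image" (420x560x3 uint8, red, green, blue), "depth" (420x560 float32, mm along the optical axis (not along the pixel's ray), 0 where there is no reading), "fx", "fy", "cx", "cy" (pixels), "R" (3x3) and "t" (3): a world point X has camera coordinates R X + t. Camera axes: x right, y down, z forward; pixel columns grow to the right and rows downward; lengths in mm; the calibration is good to about 2 mm. The wrist camera is an equidistant fisheye: a pixel r from the principal point sees the ray r / f radians off the axis. A picture is of the moment at which its call begins.
- hand_in(): hands the job in, once; it reports no verdict.
The state is a dict: "t": time; "qpos": joint angles; "joint_vel": joint speeds; "effort": joint torques, N m; "eef_pos": TCP position; "tool_rot": TCP orientation; "force": force on the tool from outside, world axes, zero at the start; "torque": the same for the moment, N m; "grip_width": opening from 0.0 (shut) to 1.0 (fully open).
Only numpy, scipy, OpenCV 4.12 (cv2) and the standard library are available. Lean on these libraries where they do the work, as an engineer would, in place of code of your own. Each camera call takes 0.05 s, during which the arm holds its last target.

TASK

Check the small white balance: take the weight tongs from their blue stand, pick up the big silver check weight by its knob with the tongs and set it down gently, upright, near the middle of the balance's empty violet pan. Never touch that weight with the gripper itself, leave the two brass weights where they are, and at the end stand the tongs back upright in their stand.

Things in the scene. Friction and masses are not known exactly. Their poses are not given: they have to be found in the camera images.
- tongs: sprung tongs: black bow on top, two steel arms with orange barrel grips, black V-notched jaws below; 112 mm tall, 0.12 kg, standing jaws-down in the stand. Origin: midway between the jaws, level with the open jaws' undersides; z up to the bow, y from arm to arm (fingers must close along it). Jaws: 5 mm thick, 26 mm along x; open: 54 mm gap, reaching 45 mm to either side in y
- tongs_grip (a point): middle between the two orange barrels, 57 mm above the tongs' origin: put the TCP here. Barrels: along x, 16 mm thick, 26 mm long; over both outsides 65 mm open, 44 mm with jaws shut. The spring takes 4 N to start, 8 N to close, and presses the barrels on the fingers: the tongs stay held while squeezed below about 62 mm; around 56 mm suits carrying them open. The bow's top is 55 mm above
- tongs_left (a joint): closing angle of each arm (both move alike), rad: 0 at rest, wide open; about 0.25 when closed round the big weight's neck; 0.27 at its stop; below 0.13 the jaws pass freely over the knob. The jaws move 2.4 times as far as the barrels; closing, they sink 2 mm from 0.1 to 0.25 rad, 4 mm in all, along the tongs' -z
- tongs_stand: fixed blue sheet-metal stand for the tongs: foot plate 78 x 130 mm with a rectangular open well, inner size 44 mm along its x, 96 mm along its y, walls 5 mm thick and 34 mm high above the bench. Origin: centre of the underside
- stand_floor (a point): centre of the well's floor, 6 mm above the bench; the tongs stand here
- weight_500: big silver steel check weight, 0.5 kg, upright on the bench: body 38 mm in diameter, shoulder up to a narrow neck at 39 mm, then a knob widening upward to 20 mm in diameter, top at 52 mm. Origin: centre of the underside, z up. With the closed jaws' undersides 40 to 41 mm above the origin it hangs in the jaws
- weight_200: smaller brass check weight, 28 mm in diameter, 40 mm tall, to be left alone. Origin: centre of the underside
- weight_100: smallest brass check weight, 22 mm in diameter, 32 mm tall, to be left alone. Origin: centre of the underside
- pan_top (a point): centre of the empty pan's upper face, where the weight is to stand; 51 mm above the bench
- balance: fixed small white balance with a grey foot, 180 mm along its x, 150 mm along y, 40 mm tall without its pan; display and keys at its -x end. (The larger scale with a filled tin on it, at the right, is not meant.) Origin: centre of the underside
- balance_pan: the small balance's fixed round steel pan with violet film, 124 mm in diameter, empty. Origin: centre of its underside, 46 mm above the bench
Things that resemble listed ones, but are neither listed nor needed, are in the scene too. Of the things like the weight_500, leave any that is green or orange; of the rest the smaller one is meant.

How it is judged:
By the outcome, as a careful person would: the job done as asked, in the order asked, and still so for the second after the job is handed in, with the robot touching nothing.
It also fails if it takes over 72 s, if anything falls off the work surface, if the arm or the gripper's body presses on something with over 40 N, if the wrist force passes 120 N, or if a joint passes its speed limit or range.

## Working session

There is one attempt and no reset: what is moved stays moved. The work goes in short steps, Python scripts to look and compute and a tool call to move; the robot and the scene stay as the last step left them, time stands still between calls to the robot, and variables do not carry over. Pictures are saved under pics/ and viewed, and the job is handed in when it is done.

Besides the shell and the picture viewer there is one more tool, called after ">>>" as name([rows], argument=value, ...), one row to a line, values as JSON. move_arm: Moves the arm, as the interface text tells. Its arguments: {"type":"object","properties":{"moves":{"type":"array","items":{"type":"array","items":{"type":"array","items":{"type":"number"}}}},"squeeze":{"type":"number"}},"required":["moves"]}

```bash
mkdir -p pics; cat > h.py <<'E'
import numpy as np,cv2,pickle
from station import get_state,capture,hand_in
def cap(n,f):
    c=capture(n); pickle.dump(c,open(f'pics/{f}.pkl','wb')); cv2.imwrite(f'pics/{f}.png',c['image'][:,:,::-1]); return c
def load(f): return pickle.load(open(f'pics/{f}.pkl','rb'))
def ray(c,u,v,fish=False):
    x=(u-c['cx'])/c['fx'];y=(v-c['cy'])/c['fy']
    if fish:
        r=np.hypot(x,y); s=np.sinc(r/np.pi); d=np.array([x*s,y*s,np.cos(r)])
    else: d=np.array([x,y,1.])
    R=np.array(c['R']);t=np.array(c['t']); return -R.T@t, R.T@d
def onz(c,u,v,z,fish=False):
    o,d=ray(c,u,v,fish); return o+d*(z-o[2])/d[2]
def dep(c,u,v):
    o,d=ray(c,u,v); return o+d*c['depth'][int(v),int(u)]
def tri(*rs):
    A=np.zeros((3,3));b=np.zeros(3)
    for o,d in rs:
        d=d/np.linalg.norm(d);P=np.eye(3)-np.outer(d,d);A+=P;b+=P@o
    p=np.linalg.solve(A,b); return p,[np.linalg.norm((np.eye(3)-np.outer(d,d)/(d@d))@(p-o)) for o,d in rs]
E
python3 - <<'E'
from h import *
for n in('scene','top','wrist'):
    c=cap(n,n+'0'); print(n,c['fx'],c['fy'],c['cx'],c['cy'],np.round(-np.array(c['R']).T@c['t']),np.round(c['R'],2).tolist())
print(get_state())
E
```

```text
scene 383.2483231795005 383.2483231795005 272.18092604278814 211.66262567678123 [223. 404. 750.] [[-0.81, -0.58, 0.0], [-0.45, 0.63, -0.63], [0.36, -0.51, -0.78]]
top 494.54159798313765 494.54159798313765 284.8327463029928 213.51740506084397 [352. -58. 973.] [[0.01, -1.0, 0.0], [-0.98, -0.01, -0.2], [0.2, 0.0, -0.98]]
wrist 325.19226210127806 325.19226210127806 279.24798614619573 208.8420393649787 [ 247. -498.  383.] [[0.31, -0.95, -0.0], [-0.91, -0.3, 0.27], [-0.26, -0.08, -0.96]]
{'t': 0.15, 'qpos': array([-1.35607023e+00,  8.77995007e-02,  1.37186491e+00,  9.70971796e-06,
        1.68360125e+00, -1.03096151e-01]), 'joint_vel': array([ 0.00097911, -0.002552  , -0.00462691,  0.00022492, -0.00160374,
       -0.00044913]), 'effort': array([ 1.39777436e-03, -3.40642476e+01, -3.02793324e+01,  7.19111273e-02,
        3.05459392e-02, -1.12147968e-04]), 'eef_pos': array([ 171.79424537, -522.08488274,  223.38663218]), 'tool_rot': array([ 0.57238303,  0.41497487,  0.57326034, -0.41418125]), 'force': array([ 0.61107391, -0.4531139 ,  0.58419466]), 'torque': array([-0.02548718, -0.0296949 ,  0.02021558]), 'grip_width': 1.001127593363644}
```

View pics/scene0.png

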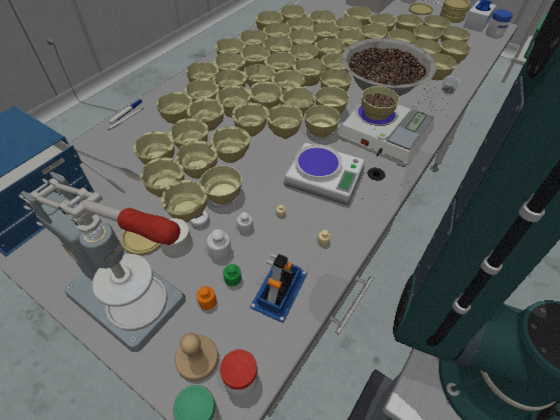

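View pics/top0.png

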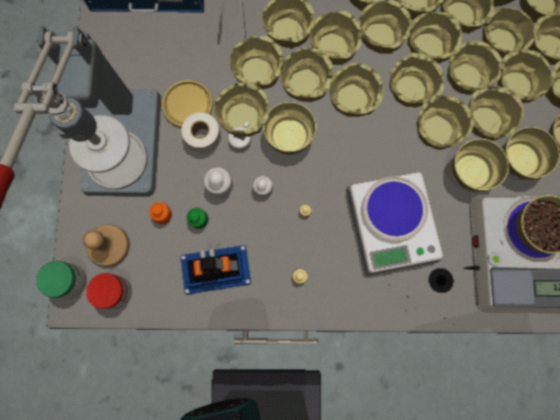

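View pics/wrist0.png

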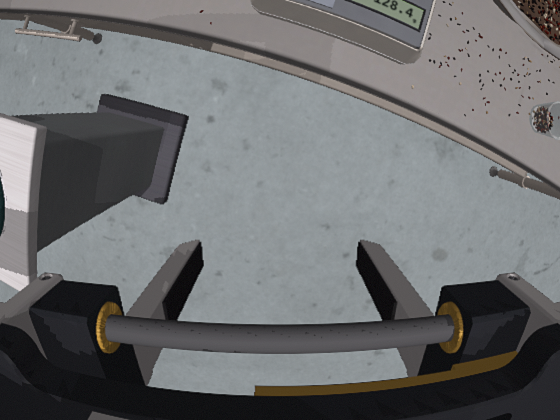

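The scene picture shows the blue stand with the tongs at (280,285), and the small balance with its violet pan at (320,163). In the top view they are at (215,268) and (395,208). Two silver weight shapes stand at top (217,181) and (263,185), with something pale at (239,138). The green one is at (197,217) and the orange one at (160,212). I'll enlarge these.

```bash
python3 - <<'E'
from h import *
t=load('top0');s=load('scene0')
a=cv2.resize(t['image'][110:300,140:330],None,fx=4,fy=4,interpolation=2)[:600,:,::-1]
b=cv2.resize(s['image'][190:320,170:340],None,fx=4.6,fy=4.6,interpolation=2)[:,:,::-1]
cv2.imwrite('pics/ct.png',cv2.resize(t['image'][110:300,140:330],(600,600),interpolation=2)[:,:,::-1]);cv2.imwrite('pics/cs.png',b)
for n,u,v in[('bigS',217,178),('smS',263,183),('pale',239,138),('b1',305,210),('b2',300,275),('pan',395,208)]:
    print(n,np.round(dep(t,u,v)))
E
```

```text
bigS [603.  71.  73.]
smS [600. -14.  52.]
pale [700.  37.  27.]
b1 [552. -96.  33.]
b2 [426. -87.  38.]
pan [ 553. -266.   56.]
```

View pics/ct.png

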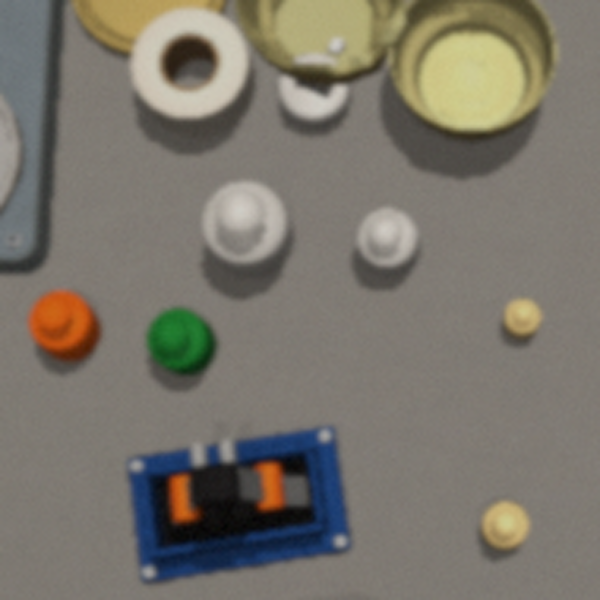

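View pics/cs.png

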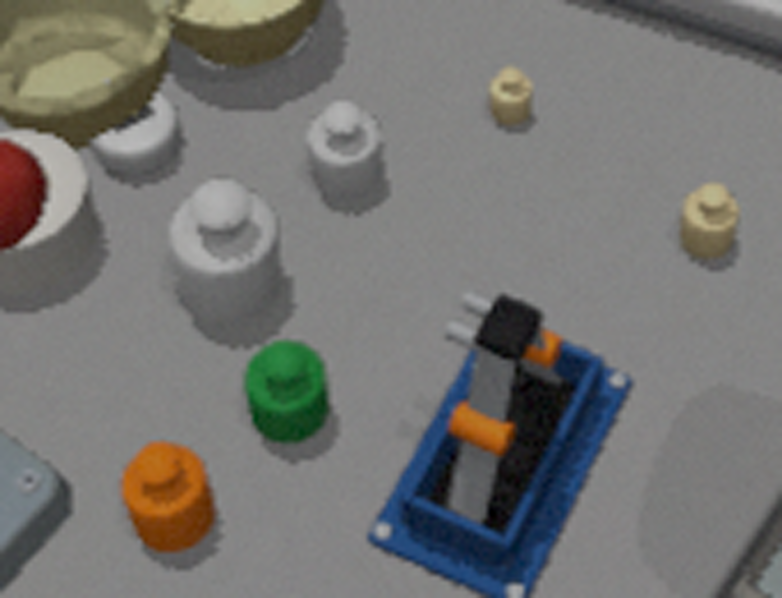

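Candidates, with top-view pixels:
- The silver weight at (263,185) has its knob top at 52 mm.
- The silver weight at (217,181) is 73 mm tall.
- The green (197,217) and orange (160,212) ones are excluded by the task.
- The pale thing at (239,138) lies partly under a basket and is not a weight of this shape.

Of the two silver weights, the smaller one at (263,185) is meant, and its 52 mm top matches the description. The enlarged crop confirms this. Next I'll measure the stand, tongs, weight and pan.

```bash
python3 - <<'E'
from h import *
t=load('top0');s=load('scene0')
def cen(c,box,f):
    x0,y0,x1,y1=box; im=c['image'][y0:y1,x0:x1]; h=cv2.cvtColor(im,cv2.COLOR_RGB2HSV).astype(int)
    m=f(h).astype(np.uint8); n,l,st,ce=cv2.connectedComponentsWithStats(m)
    return [(round(ce[i][0]+x0,1),round(ce[i][1]+y0,1),int(st[i][4]),[int(q) for q in st[i][:4]+np.array([x0,y0,0,0])]) for i in range(1,n) if st[i][4]>15]
org=lambda h:(h[...,0]<16)&(h[...,1]>170)&(h[...,2]>90)
blue=lambda h:(h[...,0]>100)&(h[...,0]<125)&(h[...,1]>130)
vio=lambda h:(h[...,0]>118)&(h[...,0]<140)&(h[...,1]>130)
print('T org',cen(t,(175,235,255,300),org)); print('S org',cen(s,(245,245,315,325),org))
print('T blue',cen(t,(175,235,255,300),blue)); print('T vio',cen(t,(340,160,450,280),vio)); print('S vio',cen(s,(280,140,370,200),vio))
print('stand studs z~6:')
k=600/190
for u,v in[(136,466),(324,436),(340,541),(149,572)]:
    p=(140+(u+.5)/k-.5,110+(v+.5)/k-.5); print(np.round(p,1),np.round(onz(t,*p,6),1),np.round(dep(t,*p)))
for n,a,b in [('knob',(386,232),(343,116)),('bow',(222,487),(512,325))]:
    pa=(140+a[0]/k,110+a[1]/k);pb=(170+b[0]/4.6,190+b[1]/4.6)
    print(n,tri(ray(t,*pa),ray(s,*pb)),dep(t,*pa))
E
```

```text
T org [(np.float64(225.4), np.float64(263.4), 101, [221, 256, 9, 16]), (np.float64(196.9), np.float64(267.9), 94, [194, 260, 9, 16])]
S org [(np.float64(287.3), np.float64(266.7), 19, [284, 265, 7, 4]), (np.float64(274.0), np.float64(283.4), 64, [268, 278, 14, 11])]
T blue [(np.float64(216.7), np.float64(272.0), 1273, [182, 247, 68, 46])]
T vio [(np.float64(394.6), np.float64(208.3), 2252, [368, 182, 54, 53])]
S vio [(np.float64(317.9), np.float64(161.6), 844, [299, 148, 39, 28])]
stand studs z~6:
[182.7 257.2] [460.3 142.1   6. ] [460. 141.  11.]
[242.3 247.7] [480.4  25.9   6. ] [480.  26.   8.]
[247.3 281. ] [415.5  14.3   6. ] [415.  14.  11.]
[186.8 290.8] [395.4 130.7   6. ] [395. 130.  11.]
knob (array([600.56169016, -12.92612474,  43.45238496]), [np.float64(0.9505674184430092), np.float64(0.950567418443067)]) [598.39142909 -13.12516273  54.95198512]
bow (array([437.24074751,  72.18934781, 107.51442157]), [np.float64(0.020630853097422217), np.float64(0.02063085309750165)]) [435.78140476  69.93377407 122.55090459]
```

```bash
python3 - <<'E'
from h import *
t=load('top0')
a=onz(t,225.4,263.4,68);b=onz(t,196.9,267.9,68);print(a,b,(a+b)/2,np.linalg.norm(a-b),np.degrees(np.arctan2(-(b-a)[0],(b-a)[1])))
print(dep(t,225,263),dep(t,197,268))
# pan and balance
print('pan',onz(t,394.6,208.3,51))
from scipy.spatial.transform import Rotation as R
q=get_state()['tool_rot'];print(np.round(R.from_quat([*q[1:],q[0]]).as_matrix(),3))
# tall things
D=t['depth']
for y in range(0,420,42):print([int(dep(t,x,y)[2]) for x in range(5,560,37)])
E
```

```text
[442.94968624  50.57716263  68.        ] [434.14887031 102.33612739  68.        ] [438.54927827  76.45664501  68.        ] 52.50185514951438 9.64997319443737
[442.45553077  49.87946264  80.04144261] [433.483345   101.19498531  73.36716107]
pan [ 553.3702957  -266.43478869   51.        ]
[[-0.     0.95   0.312]
 [ 0.002  0.312 -0.95 ]
 [-1.     0.    -0.002]]
[-815, -813, -816, 40, 44, 45, 4, 5, 56, 1, 55, 8, 20, 42, 45]
[-819, 310, 308, 2, 3, 973, -1, 48, 39, 9, 61, 54, 21, 45, 30]
[-815, -822, 253, 121, 2, 7, 3, 52, 6, 25, 45, 973, 0, 29, 7]
[-819, -819, 252, 127, 27, 44, 27, 42, 9, 3, 0, 5, 5, 8, 0]
[414, -814, 3, 32, 17, 1, 3, 2, 4, 2, 3, 3, 0, 2, 4]
[-820, -815, 2, 1, 55, 35, 0, 2, 22, 2, 54, 52, 1, 60, 123]
[-818, -814, 973, 26, 0, 2, 36, 2, 2, 1, 43, 43, 0, 57, 65]
[-816, -818, 0, 67, 5, 1, 1, 4, 0, 2, 0, 2, -1, 50, 61]
[-816, -817, -813, -820, -818, -813, -818, -810, -812, -820, -820, -811, -819, -822, -827]
[-823, -822, -824, -813, -821, -817, -720, -717, -720, -813, -819, -824, -822, -816, -820]
```

Tongs are near (438.5, 77), with both stand and tongs turned about 9.7°. I'll move over them.

>>> move_arm([
  [[9.4,0.5,1.5,5,0],[9.4,3.0,7,8,-2],[9.4,5.6,12.6,8,-4],[9.4,8.2,18.2,8,-6],[9.4,10.8,24,8,-8.5],[9.4,13.4,29.8,8,-8.5],[9.4,16,35.6,8,-8.5],[9.4,18.6,41.4,8,-8.5]],
])

```text
t: 1.15
eef_pos: [355.2, -113.1, 304.2]
tool_rot: [0.541, 0.456, 0.54, -0.456]
force: [1.9, 0.5, -0.0]
grip_width: 0.999
```

>>> move_arm([
  [[9.4,2.6,5.8,0,0],[9.4,5.2,11.6,0,0],[9.4,7.4,16.7,-1,0],[9.4,8.1,18.6,-4,0],[9.4,8.1,18.6,-4,0],[9.4,8.1,18.6,-4,0]],
])

```text
t: 1.9
eef_pos: [435.9, 70.2, 265.0]
tool_rot: [0.541, 0.456, 0.54, -0.456]
force: [-0.0, -0.5, -0.8]
grip_width: 1.002
```

```bash
python3 - <<'E'
from h import *
c=cap('wrist','w1');s=get_state();print(s['t'],s['eef_pos'],s['qpos'])
E
```

```text
1.95 [436.1339412   69.99198999 265.61306257] [ 3.10371272e-02 -1.61870315e-01  1.53048022e+00 -5.40870376e-04
  1.77112050e+00  1.43376523e+00]
```

View pics/w1.png

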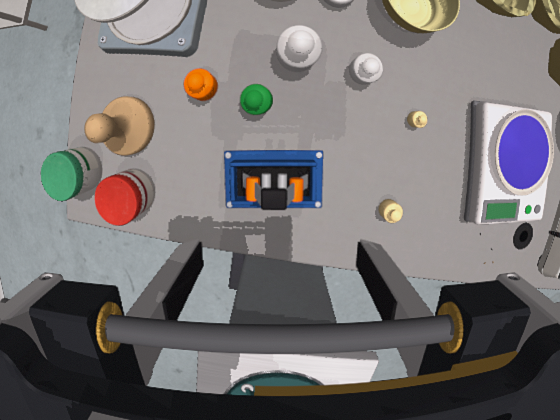

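The wrist view shows the tongs at (275,190) in the stand, the silver weight at (367,68), the taller silver decoy at (298,45), and the balance at (520,150).

```bash
python3 - <<'E'
from h import *
w=load('w1');t=load('top0')
im=w['image'];h=cv2.cvtColor(im,cv2.COLOR_RGB2HSV).astype(int)
m=((h[...,0]<16)&(h[...,1]>170)&(h[...,2]>90)).astype(np.uint8)
n,l,st,ce=cv2.connectedComponentsWithStats(m)
for i in range(1,n):
    if st[i][4]>30 and 220<ce[i][0]<330:print(ce[i],st[i])
cv2.imwrite('pics/w1c.png',cv2.resize(im[130:230,205:345],None,fx=5.6,fy=5.6,interpolation=2)[:,:,::-1])
cv2.imwrite('pics/w1d.png',cv2.resize(im[10:110,300:440],None,fx=5.6,fy=5.6,interpolation=2)[:,:,::-1])
E
```

```text
[250.81871345 186.87719298] [246 176  14  25 171]
[297.42487047 188.04663212] [289 177  14  25 193]
```

View pics/w1c.png

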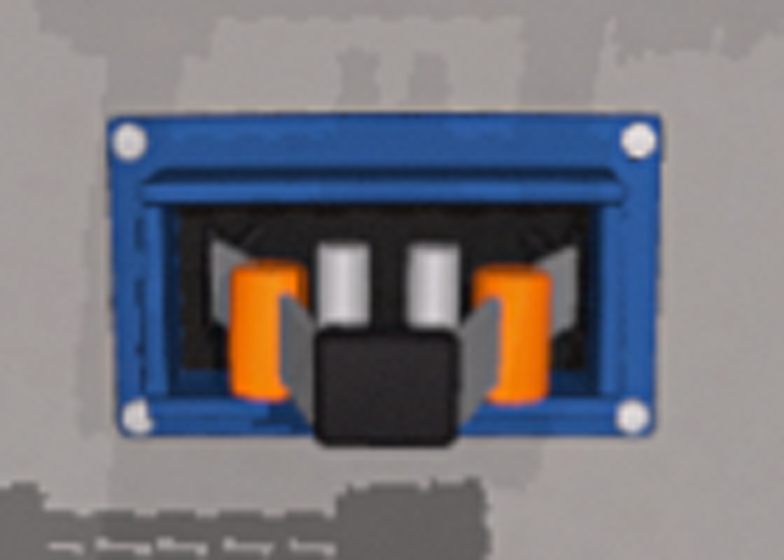

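View pics/w1d.png

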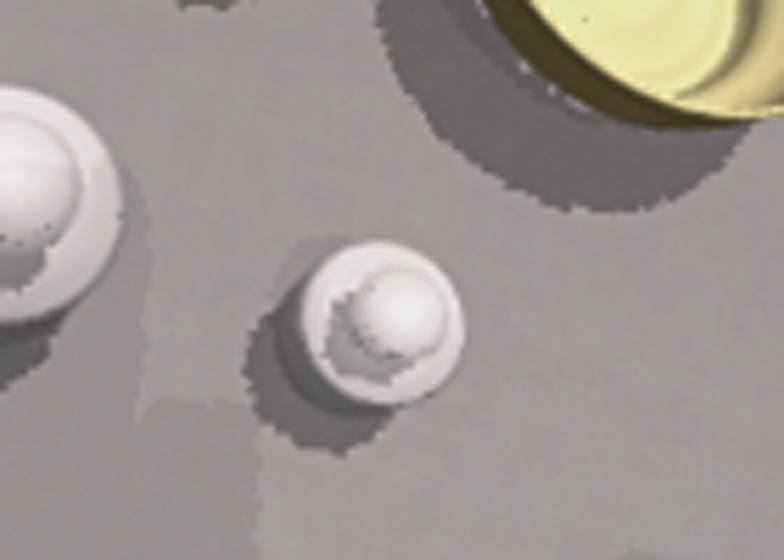

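```bash
python3 - <<'E'
from h import *
w=load('w1');t=load('top0');s=load('scene0')
P=lambda u,v,x0,y0:(x0+(u+.5)/5.6-.5,y0+(v+.5)/5.6-.5)
k=600/190;T=lambda u,v:(140+(u+.5)/k-.5,110+(v+.5)/k-.5)
L=P(268,332,205,130);Rr=P(512,333,205,130)
a=tri(ray(w,*L,True),ray(t,196.9,267.9));b=tri(ray(w,*Rr,True),ray(t,225.4,263.4))
print('barrels tri',a,b,(a[0]+b[0])/2)
for z in(63,66,69):
  a=onz(w,*L,z,True);b=onz(w,*Rr,z,True);print(z,a,b,(a+b)/2,np.linalg.norm(a-b),np.degrees(np.arctan2(-(a-b)[0],(a-b)[1])))
S=[onz(w,*P(*p,205,130),6,True) for p in[(129,141),(638,140),(632,416),(137,416)]];print('studs',np.round(S,1),np.mean(S,0))
print('bow',onz(w,*P(386,386,205,130),118,True), tri(ray(w,*P(386,386,205,130),True),ray(t,*T(217,487))))
kn=P(399,313,300,10);sh=P(383,323,300,10)
print('knob',tri(ray(w,*kn,True),ray(t,*T(387,233))),onz(w,*kn,48,True),onz(t,*T(387,233),48))
print('body',onz(w,*sh,36,True),onz(t,*T(387,240),36))
E
```

```text
barrels tri (array([434.09578817, 100.21172742,  73.56703199]), [np.float64(1.2139068970877618), np.float64(1.2139068970878164)]) (array([442.31078274,  50.75792633,  70.81885725]), [np.float64(0.6289374257892952), np.float64(0.6289374257892206)]) [438.20328545  75.48482687  72.19294462]
63 [432.22146885  99.57038391  63.        ] [440.36577019  50.56582842  63.        ] [436.29361952  75.06810617  63.        ] 49.67671590242853 9.436013840048275
66 [432.89558963  99.43523304  66.        ] [440.97242547  50.83661989  66.        ] [436.93400755  75.13592647  66.        ] 49.26520554585122 9.436013840048282
69 [433.56971041  99.30008218  69.        ] [441.57908076  51.10741136  69.        ] [437.57439559  75.20374677  69.        ] 48.8536951892739 9.436013840048288
studs [[459.  141.2   6. ]
 [479.   24.8   6. ]
 [413.8  13.4   6. ]
 [393.9 130.2   6. ]] [436.43033501  77.39819805   6.        ]
bow [438.52087463  75.40180237 118.        ] (array([437.2411904 ,  75.05420585, 112.30952209]), [np.float64(0.2297105912259381), np.float64(0.22971059122594936)])
knob (array([600.90107515, -12.49593259,  44.13308895]), [np.float64(0.4302496606077391), np.float64(0.4302496606078596)]) [599.5821206  -11.44246712  48.        ] [600.3054503  -12.73554204  48.        ]
body [599.18856686 -11.30102026  36.        ] [599.04248575 -12.23828686  36.        ]
```

Tongs grip point is about (437.3, 75.5, 63), the knob about (599.8, −12), and the stand centre about (437, 77.8). The heights agree with the text. Going down over the barrels.

>>> move_arm([
  [[9.4,0.1,0.5,-4,0],[9.4,0.1,0.5,-9,0],[9.4,0.1,0.5,-14,0],[9.4,0.1,0.5,-17,0],[9.4,0.1,0.5,-18.5,0],[9.4,0.1,0.5,-19.5,0],[9.4,0.1,0.5,-20.2,0],[9.4,0.1,0.5,-20.2,0]],
], squeeze=25)

```text
t: 2.95
eef_pos: [437.3, 75.9, 62.8]
tool_rot: [0.541, 0.456, 0.54, -0.456]
force: [0.9, -0.3, 0.3]
grip_width: 0.998
```

```bash
python3 - <<'E'
from h import *
c=cap('wrist','w2');s=get_state();print(s['t'],s['eef_pos'],s['force'])
E
```

```text
3.0 [437.49722363  75.94978271  63.03402334] [-0.3819717   0.48402722 -1.15746808]
```

View pics/w2.png

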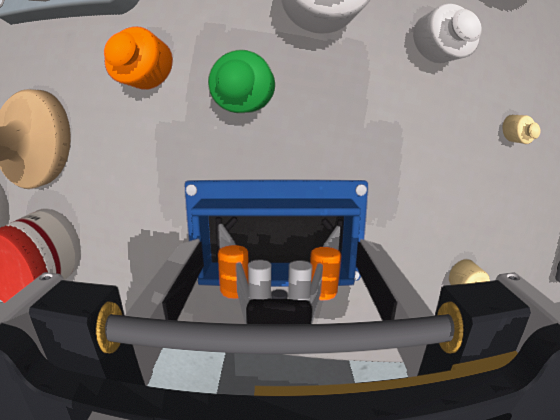

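The fingers straddle the barrels at (233,272) and (325,272) symmetrically. Closing to 56 mm.

>>> move_arm([
  [[7.4,0,0,0,0],[6.4,0,0,0,0],[5.9,0,0,0,0],[5.6,0,0,0,0],[5.6,0,0,0,0],[5.6,0,0,0,0],[5.6,0,0,0,0]],
], squeeze=25)

```text
t: 3.88
eef_pos: [436.8, 75.9, 62.1]
tool_rot: [0.54, 0.456, 0.541, -0.456]
force: [-0.4, -0.4, -1.5]
grip_width: 0.597
```

>>> move_arm([
  [[5.6,0,0,0.5,0],[5.6,0,0,1.5,0],[5.6,0,0,3,0],[5.6,0,0,5,0],[5.6,0,0,8,0],[5.6,0,0,11,0],[5.6,0,0,12,0],[5.6,0,0,12,0]],
])

```text
t: 4.88
eef_pos: [437.3, 76.0, 183.1]
tool_rot: [0.541, 0.456, 0.54, -0.455]
force: [0.2, -0.9, -0.9]
grip_width: 0.597
```

```bash
python3 - <<'E'
from h import *
c=cap('wrist','w3');cap('scene','s3');s=get_state();print(s['t'],s['eef_pos'],s['force'],s['grip_width']*94)
E
```

```text
4.975 [436.26744768  75.94573875 181.1860277 ] [ 0.09289038  1.0711317  -1.78762533] 55.97549284905401
```

View pics/w3.png

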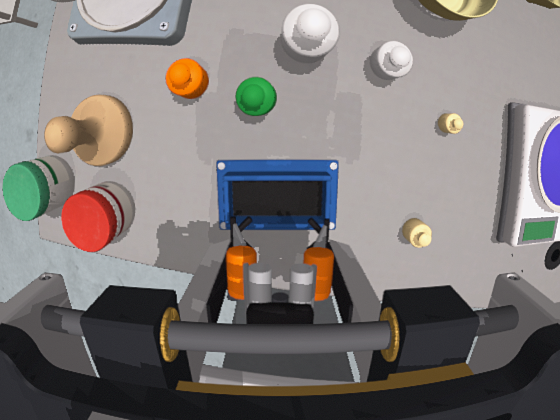

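View pics/s3.png

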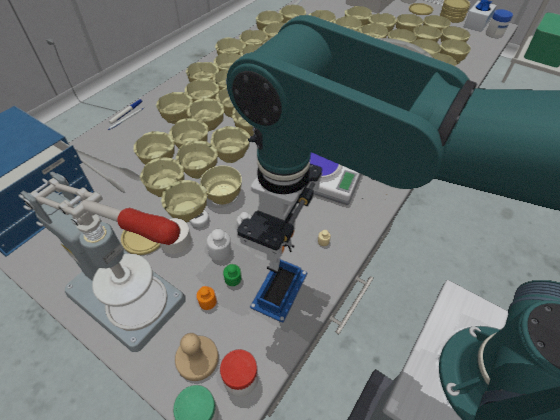

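Tongs are held at 56 mm and lifted clear, with the stand empty below. Moving just short of the weight for a close look from above.

>>> move_arm([
  [[5.6,2,-1.5,0,0],[5.6,5,-4.2,0,0],[5.6,8,-7,-1,0],[5.6,10,-8.8,-3,0],[5.6,10,-8.8,-3,0],[5.6,10,-8.8,-3,0]],
])

```text
t: 5.72
eef_pos: [536.1, -11.5, 151.5]
tool_rot: [0.54, 0.456, 0.541, -0.456]
force: [-0.0, 0.5, -0.4]
grip_width: 0.595
```

```bash
python3 - <<'E'
from h import *
c=cap('wrist','w4');s=get_state();print(s['t'],s['eef_pos'],s['force'],s['grip_width']*94,s['joint_vel'])
E
```

```text
5.775 [536.3411583  -11.36613546 152.34464397] [-0.63603239  0.32102245  0.18794351] 55.9632091927029 [ 0.00760193 -0.01568657 -0.00827711 -0.00203264 -0.00500162 -0.00041031]
```

View pics/w4.png

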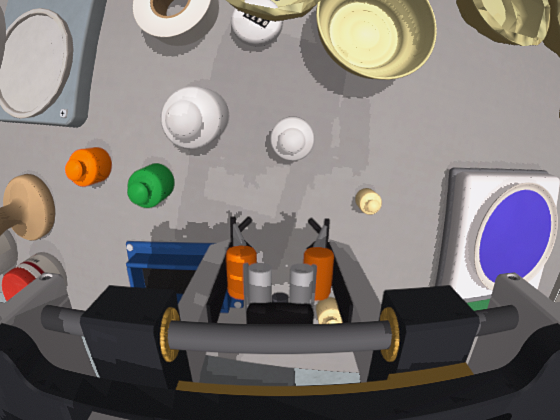

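```bash
python3 - <<'E'
from h import *
w=load('w4')
cv2.imwrite('pics/w4c.png',cv2.resize(w['image'][110:240,205:365],None,fx=4.6,fy=4.6,interpolation=2)[:,:,::-1])
E
```

```text
(no output)
```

View pics/w4c.png

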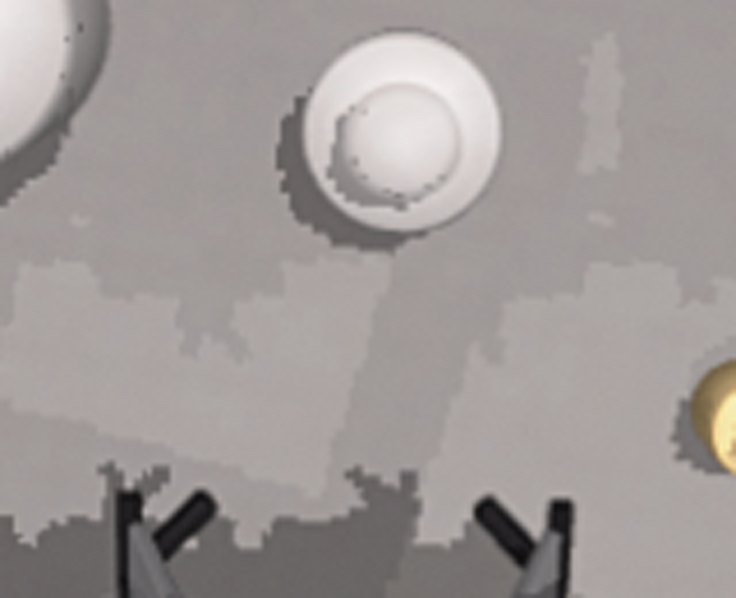

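```bash
python3 - <<'E'
from h import *
w=load('w4');t=load('top0');w1=load('w1');s=get_state()
P=lambda u,v:(205+(u+.5)/4.6-.5,110+(v+.5)/4.6-.5)
kn=ray(w,*P(403,140),True)
k1=(300+399.5/5.6-.5,10+313.5/5.6-.5);k=600/190;kt=(140+387.5/k-.5,110+233.5/k-.5)
print(tri(kn,ray(w1,*k1,True)),tri(kn,ray(t,*kt)),tri(kn,ray(w1,*k1,True),ray(t,*kt)))
for z in(46,50):print('knob',z,onz(w,*P(403,140),z,True))
print('shoulder',onz(w,*P(402,131),36,True), 'diam',np.linalg.norm(onz(w,*P(303,131),33,True)-onz(w,*P(501,131),33,True)))
zj=s['eef_pos'][2]-57
a=onz(w,*P(205,497),zj+3,True);b=onz(w,*P(483,503),zj+3,True);m=(a+b)/2
print('jaw tips',a,b,m-s['eef_pos'],np.linalg.norm(a-b),np.degrees(np.arctan2(-(a-b)[0],(a-b)[1])))
E
```

```text
(array([599.6533021 , -11.74730555,  47.30364387]), [np.float64(0.1562786403143124), np.float64(0.1562786403143136)]) (array([599.82232713, -12.28800979,  49.20508413]), [np.float64(0.5309144460332537), np.float64(0.5309144460332927)]) (array([599.96186698, -12.09472414,  47.0965372 ]), [np.float64(0.4609343900980721), np.float64(0.43811316645472437), np.float64(0.8270246646692648)])
knob 46 [599.49023181 -11.94032051  46.        ]
knob 50 [599.71200199 -11.73994092  50.        ]
shoulder [600.54216505 -11.96938792  36.        ] diam 36.73637042155674
jaw tips [545.29304244  10.42093476  98.34464397] [551.4368764  -30.75854872  98.34464397] [ 12.02380112   1.19732848 -54.        ] 41.635280178150445 8.485735035862994
```

The knob measures (599.8, −11.9, 48) from three views, and the jaws sit centred under the TCP. Moving above the knob.

>>> move_arm([
  [[5.6,2,0,0,0],[5.6,4.5,0,0,0],[5.6,6,0,0,0],[5.6,6.35,-0.05,0,0],[5.6,6.35,-0.05,0,0],[5.6,6.35,-0.05,0,0]],
])

```text
t: 6.52
eef_pos: [599.8, -12.3, 152.7]
tool_rot: [0.541, 0.456, 0.541, -0.456]
force: [0.2, 0.1, -1.5]
grip_width: 0.596
```

```bash
python3 - <<'E'
from h import *
P=[]
for i in range(5):
    c=cap('wrist' if i else 'scene','w5' if i else 's5');P.append(get_state()['eef_pos'])
print(np.round(P,1),np.mean(P,0),get_state()['t'])
w=load('w5')
cv2.imwrite('pics/w5c.png',cv2.resize(w['image'][160:300,195:365],None,fx=4.2,fy=4.2,interpolation=2)[:,:,::-1])
E
```

```text
[[599.9 -12.4 152.6]
 [599.9 -12.4 152.6]
 [600.  -12.5 152.5]
 [600.1 -12.5 152.5]
 [600.2 -12.6 152.5]] [600.0316601  -12.48270599 152.54639113] 6.775
```

View pics/w5c.png

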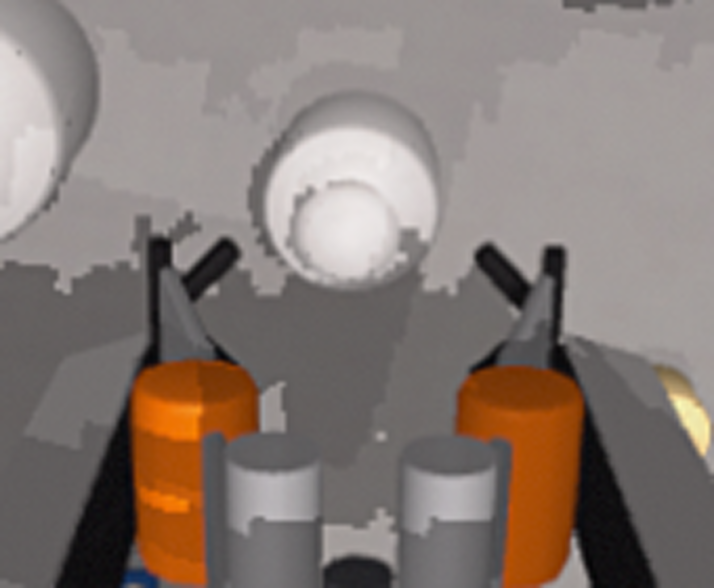

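```bash
python3 - <<'E'
from h import *
w=load('w5');P=lambda u,v:(195+(u+.5)/4.2-.5,160+(v+.5)/4.2-.5)
print(onz(w,*P(346,230),48,True),onz(w,*P(352,208),36,True))
a=onz(w,*P(234,243),98.5,True);b=onz(w,*P(482,248),98.5,True);print(a,b,(a+b)/2)
print(tri(ray(w,*P(346,230),True),ray(load('w4'),205+403.5/4.6-.5,110+140.5/4.6-.5,True)))
E
```

```text
[599.9460986  -11.42289664  48.        ] [601.38381937 -12.39435876  36.        ]
[609.49510493   8.61937904  98.5       ] [615.55541304 -31.74692122  98.5       ] [612.52525899 -11.56377109  98.5       ]
(array([599.52940289, -11.69738051,  46.61216494]), [np.float64(0.21205848520978265), np.float64(0.21205848520978707)])
```

>>> move_arm([
  [[5.6,0,0.1,-1,0],[5.6,0,0.1,-2.5,0],[5.6,0,0.1,-3.8,0],[5.6,0,0.1,-4.6,0],[5.6,0,0.1,-5.1,0],[5.6,0,0.1,-5.1,0]],
])

```text
t: 7.52
eef_pos: [600.3, -11.5, 100.9]
tool_rot: [0.54, 0.456, 0.541, -0.456]
force: [-0.5, 0.3, -0.5]
grip_width: 0.598
```

```bash
python3 - <<'E'
from h import *
P=[];F=[]
for i in range(4):
    c=cap('wrist' if i else 'scene','w6' if i else 's6');s=get_state();P.append(s['eef_pos']);F.append(s['force'])
print(np.round(P,1),np.mean(P,0),np.mean(F,0),s['t'])
w=load('w6')
cv2.imwrite('pics/w6c.png',cv2.resize(w['image'][160:300,195:365],None,fx=4.2,fy=4.2,interpolation=2)[:,:,::-1])
E
```

```text
[[600.6 -11.6 101.5]
 [600.8 -11.6 101.8]
 [600.8 -11.6 102. ]
 [600.9 -11.6 102.1]] [600.7618286  -11.57477851 101.83153917] [-0.20249902  0.40708069 -1.10611072] 7.725
```

View pics/w6c.png

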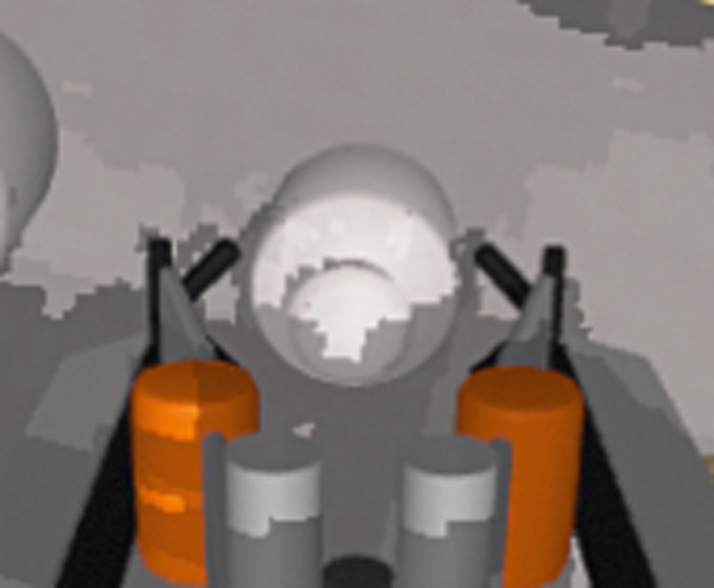

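View pics/s6.png

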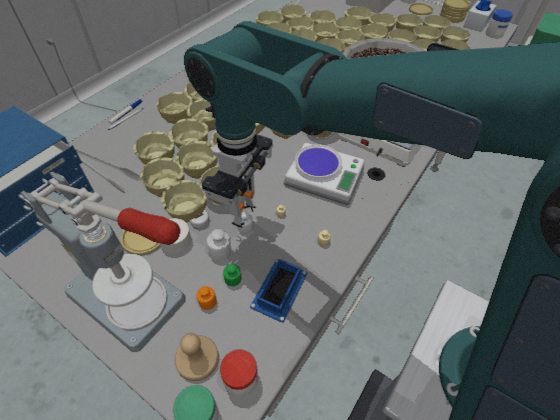

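The knob sits about 1.5 mm to the left of the jaws' midline in the picture. I'll shift +y 1.5 mm, lower 0.5 mm, and close slowly.

>>> move_arm([
  [[5.6,0,0.15,-0.05,0],[5.4,0,0.15,-0.05,0],[5.1,0,0.15,-0.05,0],[4.8,0,0.15,-0.05,0],[4.5,0,0.15,-0.05,0],[4.2,0,0.15,-0.05,0],[4.2,0,0.15,-0.05,0],[4.2,0,0.15,-0.05,0]],
], squeeze=30)

```text
t: 8.72
eef_pos: [600.3, -10.2, 100.8]
tool_rot: [0.54, 0.456, 0.54, -0.456]
force: [-0.1, -0.3, -0.7]
grip_width: 0.45
```

```bash
python3 - <<'E'
from h import *
P=[];F=[]
for i in range(2):
    c=cap('wrist','w7');s=get_state();P.append(s['eef_pos']);F.append(s['force'])
print(np.mean(P,0),np.mean(F,0),s['t'],s['grip_width']*94)
w=load('w7')
cv2.imwrite('pics/w7c.png',cv2.resize(w['image'][160:300,195:365],None,fx=4.2,fy=4.2,interpolation=2)[:,:,::-1])
E
```

```text
[600.2617048  -10.19854424 100.74340705] [-1.28436003 -0.67444133 -0.92824242] 8.825 42.3741046972409
```

View pics/w7c.png

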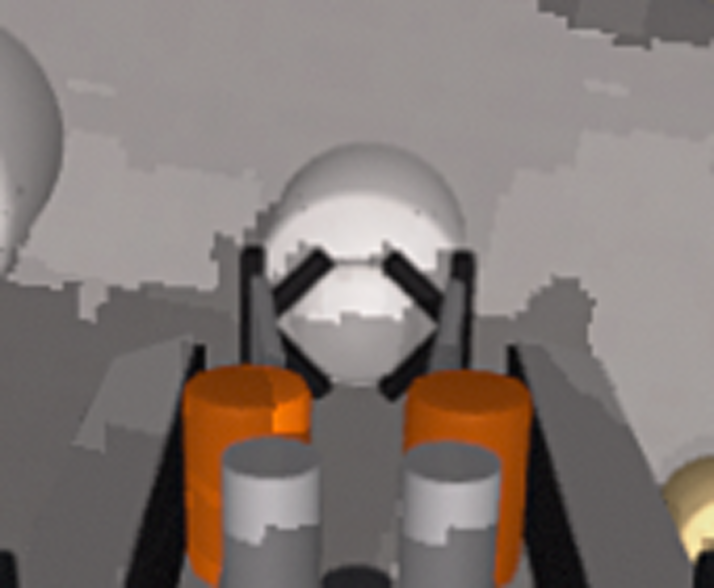

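The jaws have closed round the knob's underside, centred at (360,320). I'll lift a little and check weight and posture.

>>> move_arm([
  [[4.2,0,0,0.2,0],[4.2,0,0,0.5,0],[4.2,0,0,1.0,0],[4.2,0,0,1.5,0],[4.2,0,0,1.5,0],[4.2,0,0,1.5,0]],
])

```text
t: 9.57
eef_pos: [600.4, -10.0, 115.8]
tool_rot: [0.541, 0.456, 0.541, -0.456]
force: [0.4, 0.1, -6.3]
grip_width: 0.449
```

```bash
python3 - <<'E'
from h import *
P=[];F=[]
for i in range(4):
    c=cap(['wrist','wrist','scene','top'][i],['w8','w8','s8','t8'][i]);s=get_state();P.append(s['eef_pos']);F.append(s['force'])
print(np.mean(P,0),np.mean(F,0),s['t'],s['grip_width']*94)
w=load('w8')
a=cv2.resize(w['image'][160:300,195:365],None,fx=3,fy=3,interpolation=2)[:,:,::-1]
b=cv2.resize(load('s8')['image'][180:285,190:290],None,fx=4,fy=4,interpolation=2)[:,:,::-1]
o=np.zeros((420,920,3),np.uint8);o[:a.shape[0],:a.shape[1]]=a;o[:,515:915]=b[:420]
cv2.imwrite('pics/w8c.png',cv2.resize(o,(800,365)))
E
```

```text
[600.25772481 -10.02269037 115.56966079] [ 0.15977959  0.08045377 -5.51780227] 9.775 42.470976917421794
```

View pics/w8c.png

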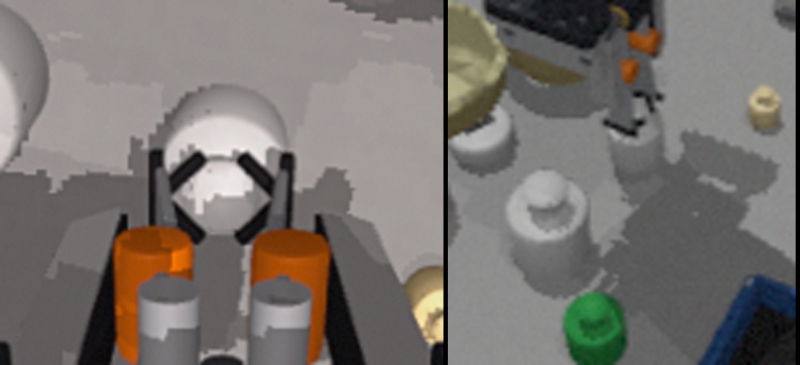

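The force dropped by about 5 N, so the weight hangs in the jaws, upright. Measuring the pan from several views.

```bash
python3 - <<'E'
from h import *
def vio(c):
    h=cv2.cvtColor(c['image'],cv2.COLOR_RGB2HSV).astype(int)
    m=((h[...,0]>116)&(h[...,0]<140)&(h[...,1]>130)).astype(np.uint8)
    cs,_=cv2.findContours(m,cv2.RETR_EXTERNAL,cv2.CHAIN_APPROX_NONE); return [q for q in cs if cv2.contourArea(q)>600]
R=[]
for n in('top0','t8','scene0','w4'):
    c=load(n);f=n[0]=='w'
    for q in vio(c):
        pts=q[:,0].astype(float); W=np.array([onz(c,u,v,51,f) for u,v in pts]);
        e,(d1,d2),_=cv2.fitEllipse(W[:,:2].astype(np.float32)) 
        print(n,np.round(e,1),round(d1,1),round(d2,1),pts.mean(0).round())
        if -330<e[1]<-200:
            E=cv2.fitEllipse(q)[0]; R.append((n,ray(c,*E,f)))
for n,r in R:print(n,tri(R[0][1],r)[0] if n!='top0' else '')
c=load('top0');print([round(dep(c,u,208)[2]) for u in (375,385,395,405,415)])
E
```

```text
top0 [ 553.9 -266.4] 101.5 101.7 [395. 208.]
t8 [ 553.9 -266.4] 101.2 101.5 [395. 208.]
scene0 [ 550.6 -262.4] 99.3 100.8 [318. 162.]
w4 [ 554.7 -265.6] 99.5 106.2 [515. 236.]
top0 
t8 [352.12494397 -58.06712974 973.12186808]
scene0 [ 554.24239058 -268.42452107   43.13657079]
w4 [ 554.49823962 -267.78284897   43.77991585]
[50, 52, 56, 52, 51]
```

Pan centre is about (553.7, −266), and its top is 51 mm by depth. (The wide-ray triangulation gives 43–44 mm, so I'll feel for contact.) Lifting and carrying.

>>> move_arm([
  [[4.2,0,0,1.5,0],[4.2,0,0,4,0],[4.2,0,0,6.5,0],[4.2,-0.2,-1.0,7.3,0],[4.2,-0.6,-3.0,7.3,0],[4.2,-1.1,-6.0,7.3,0],[4.2,-1.7,-9.4,7.3,0],[4.2,-2.4,-13.0,7.3,0]],
])

```text
t: 10.78
eef_pos: [575.6, -142.5, 188.8]
tool_rot: [0.541, 0.456, 0.54, -0.456]
force: [-0.3, -1.1, -0.8]
grip_width: 0.45
```

>>> move_arm([
  [[4.2,-0.7,-3.6,0,0],[4.2,-1.3,-7.0,0,0],[4.2,-1.9,-10,0,0],[4.2,-2.2,-12.0,0,0],[4.2,-2.3,-12.6,0,0],[4.2,-2.3,-12.6,0,0],[4.2,-2.3,-12.6,0,0]],
])

```text
t: 11.65
eef_pos: [553.7, -265.1, 188.9]
tool_rot: [0.541, 0.456, 0.541, -0.455]
force: [0.2, -0.4, -2.0]
grip_width: 0.45
```

```bash
python3 - <<'E'
from h import *
P=[];F=[]
for i in range(3):
    c=cap(['top','wrist','scene'][i],['t9','w9','s9'][i]);s=get_state();P.append(s['eef_pos']);F.append(s['force'])
print(np.mean(P,0),np.mean(F,0),s['t'],s['grip_width']*94)
E
```

```text
[ 553.73248016 -265.08545485  188.90456243] [-0.02849011  0.09605439 -0.78553402] 11.8 42.429747877969554
```

View pics/w9.png

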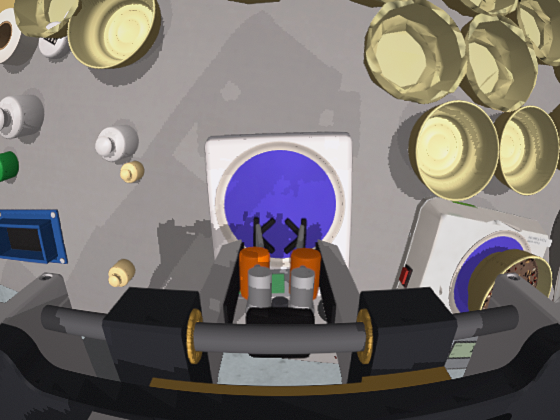

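View pics/s9.png

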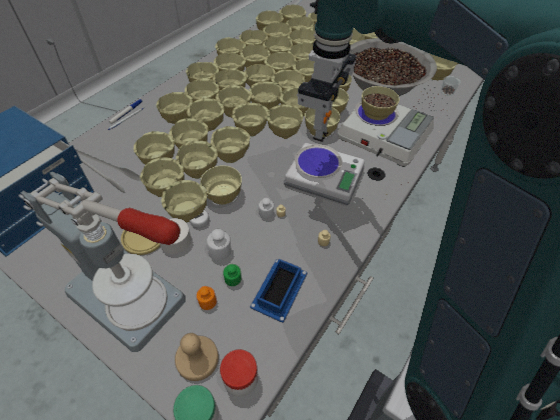

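The weight has slipped out. It now appears at wrist (115,143) beside the small brass weight, and scene (266,206). Looking closer before retrying.

```bash
python3 - <<'E'
from h import *
def tile(items,f):
    o=np.zeros((420,420*len(items),3),np.uint8)
    for i,(n,x,y,sz) in enumerate(items):
        o[:,i*420:(i+1)*420]=cv2.resize(load(n)['image'][y:y+sz,x:x+sz],(420,420),interpolation=2)[:,:,::-1]
    cv2.imwrite(f,cv2.resize(o,None,fx=min(1,800/o.shape[1]),fy=min(1,800/o.shape[1])))
tile([('w8',215,180,120),('w9',215,180,120)],'pics/c9a.png')
tile([('w9',80,110,80),('s9',240,180,60)],'pics/c9b.png')
E
```

```text
(no output)
```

View pics/c9a.png

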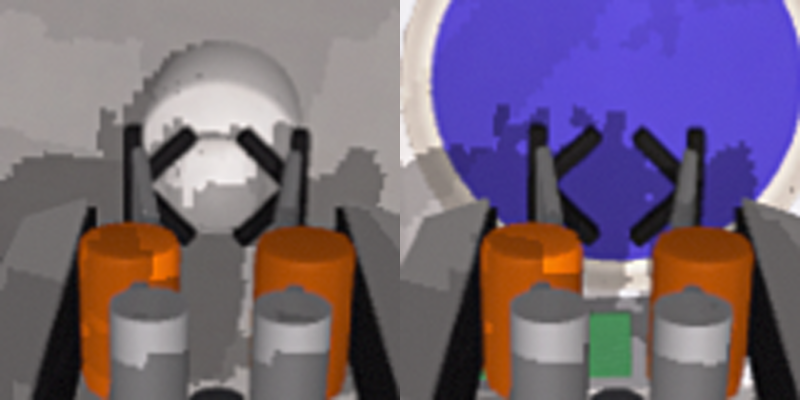

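View pics/c9b.png

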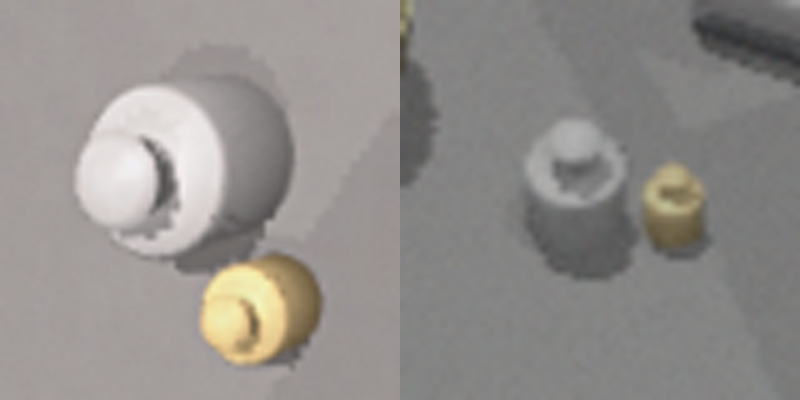

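The weight stands upright, about a body's width from the small brass one. Cause: my 42 mm command was reached before the jaws really clamped, so the jaws only overhung the knob by about 1 mm. The same tip gap appears with and without the weight. Next time I'll command much narrower, so the force limit does the clamping. Measuring where things are now.

```bash
python3 - <<'E'
from h import *
def bm(c,box):
    x0,y0,x1,y1=box;h=cv2.cvtColor(c['image'][y0:y1,x0:x1],cv2.COLOR_RGB2HSV).astype(int)
    m=((h[...,0]>14)&(h[...,0]<32)&(h[...,1]>70)).astype(np.uint8);n,l,st,ce=cv2.connectedComponentsWithStats(m)
    i=1+st[1:,4].argmax();return ce[i]+[x0,y0]
for n in('scene0','s9'):
    c=load(n);print(n,bm(c,(268,200,295,222)),bm(c,(312,225,335,250)))
t=load('t9');print('top brass',bm(load('top0'),(290,195,320,225)),bm(load('top0'),(285,260,315,292)))
try: print(bm(t,(290,195,320,225)),bm(t,(285,260,315,292)))
except Exception as e: print(e)
w=load('w9');s=load('s9')
cw=(80+97/5.25*420/400*1.0,0)
P=lambda u,v:(80+u*80/400-.5,110+v*80/400-.5);Q=lambda u,v:(240+(u-400)*60/400-.5,180+v*60/400-.5)
k=P(118,180);ks=Q(575,143)
print('knob',onz(w,*k,48,True),tri(ray(w,*k,True),ray(s,*ks)))
print('shoulder',onz(w,*P(150,170),36,True),onz(s,*Q(576,168),36))
print('brass knob',onz(w,*P(228,316),30,True))
cv2.imwrite('pics/t9.png',t['image'][:,:,::-1])
E
```

```text
scene0 [280.85483871 211.59677419] [323.675      238.80833333]
s9 [281.         211.76271186] [323.58156028 238.06382979]
top brass [304.87394958 210.49579832] [299.5        276.01595745]
[304.87068966 210.43103448] [299.51052632 276.03684211]
knob [584.06577616 -78.17585316  48.        ] (array([583.83149062, -76.48521949,  45.28445504]), [np.float64(0.2265594542676288), np.float64(0.226559454267616)])
shoulder [585.16236744 -79.18385285  36.        ] [581.46274403 -73.27163027  36.        ]
brass knob [555.10431664 -98.10593752  30.        ]
```

View pics/t9.png

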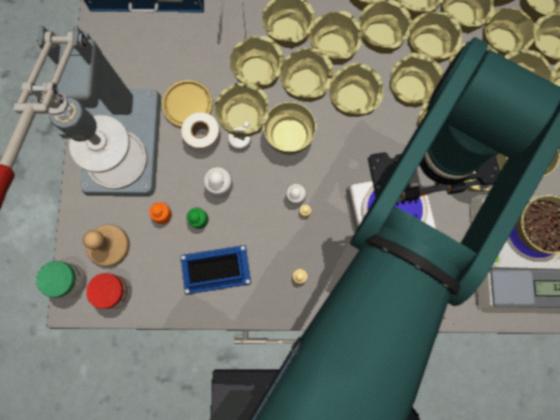

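Brass weights unmoved: same pixels before and after. The silver weight is at (296,193) top, world about (584, −77). Opening to 56 mm and going to look from above.

>>> move_arm([
  [[4.7,-0.3,2,0,0],[5.2,-0.8,6,0,0],[5.6,-1.4,10,0,0],[5.6,-2.2,14.5,-1,0],[5.6,-2.8,17.8,-3,0],[5.6,-3,18.8,-3.6,0],[5.6,-3,18.8,-3.6,0],[5.6,-3,18.8,-3.6,0]],
])

```text
t: 12.8
eef_pos: [524.1, -79.1, 153.7]
tool_rot: [0.541, 0.456, 0.54, -0.456]
force: [0.4, 0.5, -1.5]
grip_width: 0.597
```

```bash
python3 - <<'E'
from h import *
P=[]
for i in range(2): c=cap(['top','wrist'][i],['t10','w10'][i]);s=get_state();P.append(s['eef_pos'])
print(np.mean(P,0),s['t'],s['grip_width']*94)
cv2.imwrite('pics/w10c.png',cv2.resize(c['image'][110:240,205:365],None,fx=4.6,fy=4.6,interpolation=2)[:,:,::-1])
E
```

```text
[524.08942484 -79.23703848 153.66454402] 12.9 56.00057543441461
```

View pics/w10c.png

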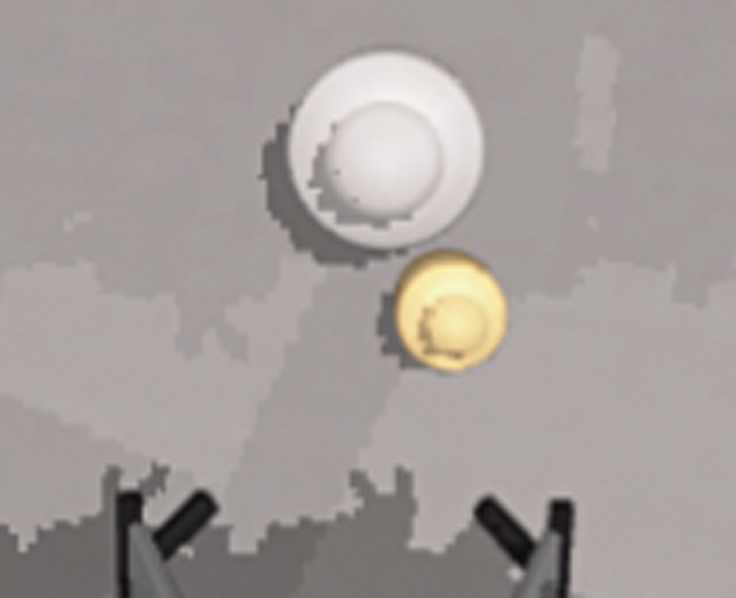

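```bash
python3 - <<'E'
from h import *
w=load('w10');P=lambda u,v:(205+(u+.5)/4.6-.5,110+(v+.5)/4.6-.5)
print('knob',onz(w,*P(385,159),48,True),'sh',onz(w,*P(386,149),36,True))
for n,(u,v) in dict(w9=(80+118*.2-.5,110+180*.2-.5)).items(): print(tri(ray(w,*P(385,159),True),ray(load(n),u,v,True)))
print('brass',onz(w,*P(457,326),30,True))
a=onz(w,*P(205,495),99.5,True);b=onz(w,*P(483,502),99.5,True);print((a+b)/2)
E
```

```text
knob [584.05950411 -77.37101987  48.        ] sh [585.13591629 -77.73588056  36.        ]
(array([583.91994858, -77.4328927 ,  46.7232647 ]), [np.float64(0.05544774623788909), np.float64(0.05544774623786369)])
brass [553.46827907 -97.43990884  30.        ]
[536.55867504 -77.9955717   99.5       ]
```

>>> move_arm([
  [[5.6,2,0.1,0,0],[5.6,4.5,0.3,0,0],[5.6,6.0,0.32,-1,0],[5.6,6.0,0.32,-2.5,0],[5.6,6.0,0.32,-3.9,0],[5.6,6.0,0.32,-4.8,0],[5.6,6.0,0.32,-5.25,0],[5.6,6.0,0.32,-5.25,0]],
])

```text
t: 13.9
eef_pos: [583.2, -74.8, 100.2]
tool_rot: [0.54, 0.456, 0.541, -0.456]
force: [-1.0, -0.5, -1.6]
grip_width: 0.597
```

```bash
python3 - <<'E'
from h import *
P=[]
for i in range(4): c=cap('wrist','w11');s=get_state();P.append(s['eef_pos'])
print(np.round(P,1),np.mean(P,0),s['t'],s['force'])
cv2.imwrite('pics/w11c.png',cv2.resize(c['image'][160:300,195:365],None,fx=4.2,fy=4.2,interpolation=2)[:,:,::-1])
E
```

```text
[[583.5 -74.9 100.7]
 [583.7 -74.9 101. ]
 [583.8 -74.9 101.1]
 [583.8 -74.9 101.1]] [583.69621825 -74.90544095 100.96198766] 14.1 [-0.29733413  0.12892574 -0.40298945]
```

View pics/w11c.png

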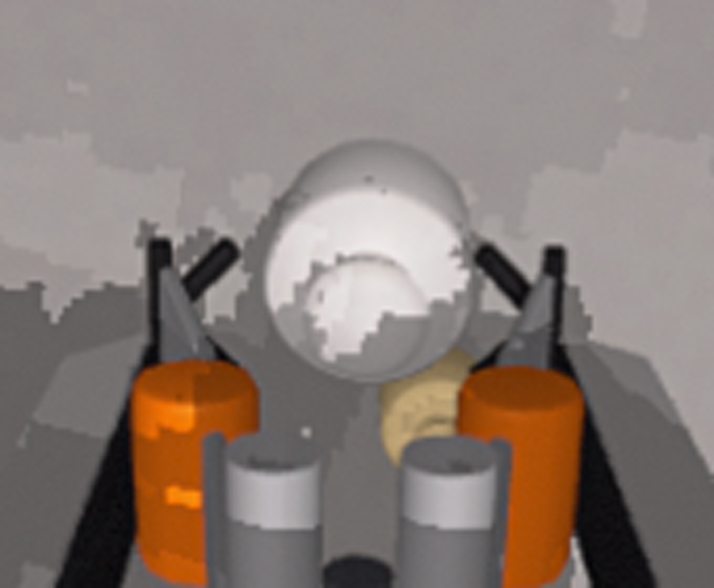

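The knob is about 1.2 mm to the right, so I'll shift −1 mm in y and clamp by force.

>>> move_arm([
  [[5.6,0,-0.1,0,0],[5.2,0,-0.1,0,0],[4.8,0,-0.1,0,0],[4.4,0,-0.1,0,0],[4.0,0,-0.1,0,0],[3.5,0,-0.1,0,0],[3.0,0,-0.1,0,0],[3.0,0,-0.1,0,0]],
], squeeze=30)

```text
t: 15.1
eef_pos: [583.5, -76.0, 100.3]
tool_rot: [0.541, 0.456, 0.54, -0.456]
force: [1.5, -1.0, -2.5]
grip_width: 0.447
```

>>> move_arm([
  [[3.0,0,0,0,0],[3.0,0,0,0.2,0],[3.0,0,0,0.5,0],[3.0,0,0,1.0,0],[3.0,0,0,1.0,0]],
])

```text
t: 15.72
eef_pos: [583.7, -75.8, 110.9]
tool_rot: [0.541, 0.456, 0.54, -0.456]
force: [1.2, 0.1, -4.8]
grip_width: 0.45
```

```bash
python3 - <<'E'
from h import *
P=[];F=[]
for i in range(3): c=cap(['top','scene','wrist'][i],['t12','s12','w12'][i]);s=get_state();P.append(s['eef_pos']);F.append(s['force'])
print(np.mean(P,0),s['t'],np.mean(F,0),s['grip_width']*94)
cv2.imwrite('pics/w12c.png',cv2.resize(c['image'][160:300,195:365],None,fx=4.2,fy=4.2,interpolation=2)[:,:,::-1])
E
```

```text
[583.4611848  -75.81676513 110.40328552] 15.875 [-0.05135375 -0.25216582 -6.01166099] 42.39657931260786
```

View pics/w12c.png

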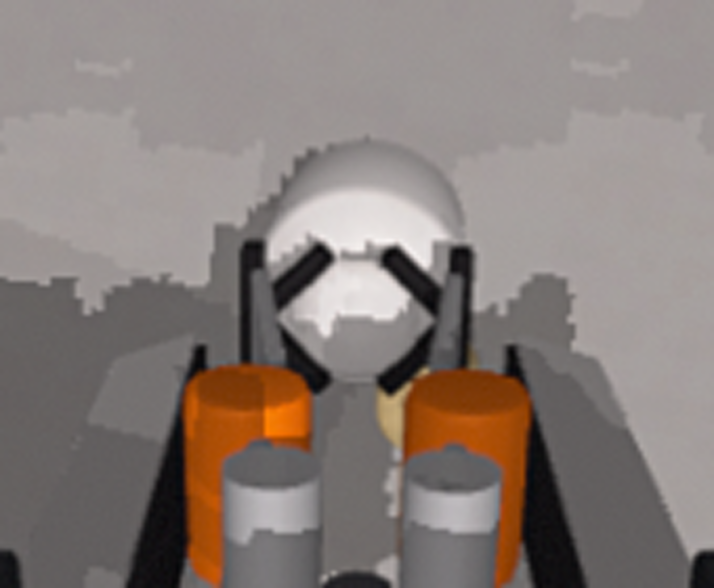

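Force again dropped by 5 N, now with a firm clamp. I'll raise the squeeze to 40 N, lift only as high as needed, and move slowly and smoothly, with checks.

>>> move_arm([
  [[3.0,0,0,0,0],[3.0,0,0,0.2,0],[3.0,0,0,0.7,0],[3.0,0,0,1.5,0],[3.0,0,0,2.4,0],[3.0,0,0,3.3,0],[3.0,0,0,4.1,0],[3.0,0,0,4.6,0]],
], squeeze=40)

```text
t: 16.88
eef_pos: [583.7, -75.9, 157.2]
tool_rot: [0.541, 0.456, 0.54, -0.456]
force: [0.4, -0.1, -5.6]
grip_width: 0.444
```

>>> move_arm([
  [[3.0,0,0,0.4,0],[3.0,0,0,0.7,0],[3.0,0,0,0.8,0],[3.0,0,0,0.8,0]],
])

```text
t: 17.38
eef_pos: [583.3, -75.8, 164.1]
tool_rot: [0.54, 0.456, 0.541, -0.456]
force: [-0.1, 0.2, -5.5]
grip_width: 0.443
```

```bash
python3 - <<'E'
from h import *
P=[];F=[]
for i in range(3): c=cap(['top','scene','wrist'][i],['t13','s13','w13'][i]);s=get_state();P.append(s['eef_pos']);F.append(s['force'])
print(np.mean(P,0),s['t'],np.mean(F,0),s['grip_width']*94)
a=cv2.resize(c['image'][160:300,195:365],(510,420),interpolation=2);b=cv2.resize(load('s13')['image'][130:230,240:340],(420,420),interpolation=2)
cv2.imwrite('pics/w13c.png',cv2.resize(np.hstack([a,b]),(798,360))[:,:,::-1])
E
```

```text
[583.2851005  -75.82684133 164.01300823] 17.525 [-0.02418338 -0.08077795 -5.95453578] 41.920665040754606
```

View pics/w13c.png

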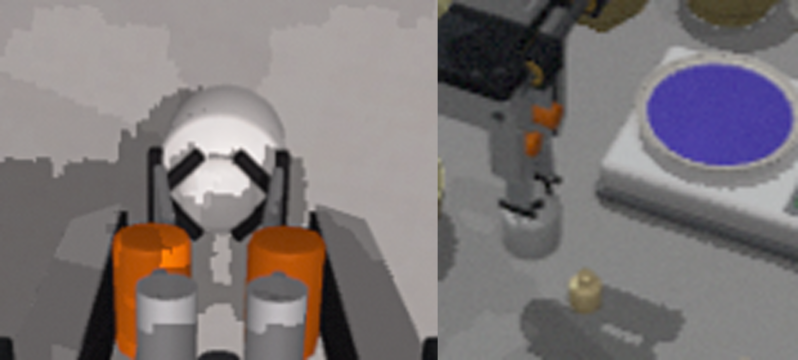

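The weight hangs level with its bottom near z ≈ 62. Moving slowly sideways.

>>> move_arm([
  [[3.0,-0.03,-0.2,0,0],[3.0,-0.1,-0.6,0,0],[3.0,-0.19,-1.2,0,0],[3.0,-0.31,-2.0,0,0],[3.0,-0.47,-3.0,0,0],[3.0,-0.63,-4.0,0,0],[3.0,-0.79,-5.0,0,0],[3.0,-0.94,-6.0,0,0]],
])

```text
t: 18.52
eef_pos: [573.8, -136.6, 164.3]
tool_rot: [0.54, 0.456, 0.54, -0.456]
force: [-0.4, 0.0, -5.6]
grip_width: 0.445
```

>>> move_arm([
  [[3.0,-0.16,-1.0,0,0],[3.0,-0.31,-2.0,0,0],[3.0,-0.47,-3.0,0,0],[3.0,-0.63,-4.0,0,0],[3.0,-0.79,-5.0,0,0],[3.0,-0.94,-6.0,0,0],[3.0,-1.1,-7.0,0,0],[3.0,-1.26,-8.0,0,0]],
])

```text
t: 19.52
eef_pos: [561.3, -216.5, 164.3]
tool_rot: [0.541, 0.456, 0.541, -0.456]
force: [0.3, 0.6, -5.4]
grip_width: 0.445
```

>>> move_arm([
  [[3.0,-0.16,-1.0,0,0],[3.0,-0.31,-2.0,0,0],[3.0,-0.46,-2.9,0,0],[3.0,-0.58,-3.7,0,0],[3.0,-0.68,-4.3,0,0],[3.0,-0.75,-4.7,0,0],[3.0,-0.77,-4.85,0,0],[3.0,-0.77,-4.85,0,0]],
])

```text
t: 20.52
eef_pos: [553.8, -264.2, 164.3]
tool_rot: [0.541, 0.456, 0.541, -0.456]
force: [-0.4, -0.4, -6.0]
grip_width: 0.446
```

```bash
python3 - <<'E'
from h import *
P=[];F=[]
for i in range(3): c=cap(['top','scene','wrist'][i],['t14','s14','w14'][i]);s=get_state();P.append(s['eef_pos']);F.append(s['force'])
print(np.mean(P,0),s['t'],np.mean(F,0),s['grip_width']*94)
a=cv2.resize(c['image'][130:300,185:375],(470,420),interpolation=2);b=cv2.resize(load('s14')['image'][100:220,260:380],(420,420),interpolation=2)
cv2.imwrite('pics/w14c.png',cv2.resize(np.hstack([a,b]),(800,377))[:,:,::-1])
E
```

```text
[ 553.80219322 -264.08510359  164.33146259] 20.675 [-0.56123408 -0.42854617 -5.70685759] 41.77901879907802
```

View pics/w14c.png

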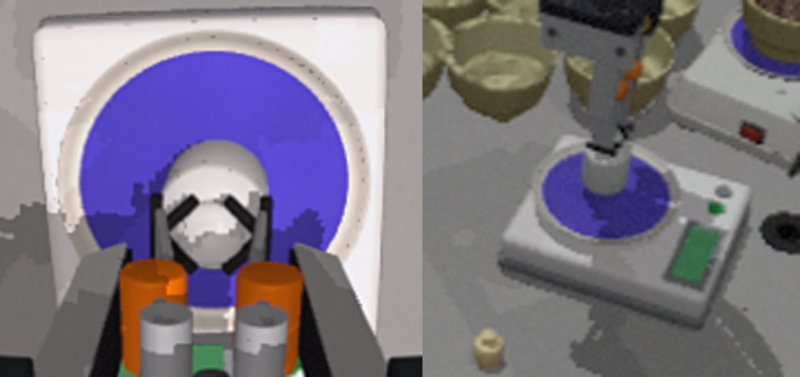

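The weight hangs over the middle of the pan. Lowering gently and watching the force.

>>> move_arm([
  [[3.0,0,-0.1,-0.2,0],[3.0,0,-0.1,-0.5,0],[3.0,0,-0.1,-0.8,0],[3.0,0,-0.1,-1.0,0],[3.0,0,-0.1,-1.1,0],[3.0,0,-0.1,-1.1,0],[3.0,0,-0.1,-1.1,0]],
])

```text
t: 21.55
eef_pos: [553.8, -265.4, 153.5]
tool_rot: [0.541, 0.456, 0.54, -0.456]
force: [-0.0, 0.1, -5.4]
grip_width: 0.447
```

```bash
python3 - <<'E'
from h import *
P=[];F=[]
for i in range(4): c=cap(['top','top','scene','wrist'][i],['t15','t15','s15','w15'][i]);s=get_state();P.append(s['eef_pos']);F.append(s['force'])
print(np.mean(P,0),s['t'],np.mean(F,0),s['grip_width']*94)
E
```

```text
[ 553.78250787 -265.39373115  153.47010356] 21.75 [-0.53476413  0.10042603 -5.45056917] 42.027788745264715
```

>>> move_arm([
  [[3.0,0,0,-0.05,0],[3.0,0,0,-0.1,0],[3.0,0,0,-0.1,0],[3.0,0,0,-0.1,0]],
])

```text
t: 22.25
eef_pos: [553.7, -265.4, 152.3]
tool_rot: [0.541, 0.456, 0.54, -0.456]
force: [-0.4, 0.5, -5.7]
grip_width: 0.444
```

>>> move_arm([
  [[3.0,0,0,-0.05,0],[3.0,0,0,-0.1,0],[3.0,0,0,-0.1,0],[3.0,0,0,-0.1,0]],
])

```text
t: 22.75
eef_pos: [553.7, -265.4, 151.3]
tool_rot: [0.541, 0.456, 0.541, -0.456]
force: [0.1, 0.2, -4.3]
grip_width: 0.445
```

>>> move_arm([
  [[3.0,0,0,-0.05,0],[3.0,0,0,-0.1,0],[3.0,0,0,-0.1,0],[3.0,0,0,-0.1,0]],
])

```text
t: 23.25
eef_pos: [554.0, -265.6, 151.1]
tool_rot: [0.541, 0.456, 0.54, -0.456]
force: [0.3, -0.4, -1.2]
grip_width: 0.446
```

```bash
python3 - <<'E'
from h import *
F=[]
for i in range(3): c=cap(['top','scene','wrist'][i],['t16','s16','w16'][i]);s=get_state();F.append(s['force'])
print(s['eef_pos'],s['t'],np.mean(F,0),s['grip_width']*94)
a=cv2.resize(c['image'][130:300,185:375],(470,420),interpolation=2);b=cv2.resize(load('s16')['image'][100:220,260:380],(420,420),interpolation=2)
cv2.imwrite('pics/w16c.png',cv2.resize(np.hstack([a,b]),(800,377))[:,:,::-1])
E
```

```text
[ 553.9561658  -265.57333566  150.99167049] 23.4 [-0.43204095 -0.06367129 -0.87094375] 41.69572179379817
```

View pics/w16c.png

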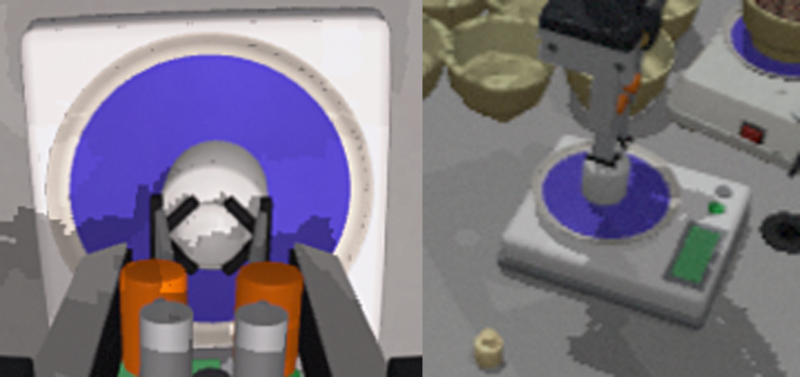

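Force is back to the empty-tongs value, so the weight is seated on the pan. Opening slowly.

>>> move_arm([
  [[4.2,0,0,0,0],[4.4,0,0,-0.05,0],[4.6,0,0,-0.05,0],[4.8,0,0,-0.1,0],[5.0,0,0,-0.1,0],[5.2,0,0,-0.1,0],[5.4,0,0,-0.1,0],[5.6,0,0,-0.1,0]],
], squeeze=25)

```text
t: 24.4
eef_pos: [553.7, -265.4, 149.3]
tool_rot: [0.541, 0.456, 0.54, -0.456]
force: [-1.0, 0.1, -1.4]
grip_width: 0.596
```

>>> move_arm([
  [[5.6,0,0,0,0],[5.6,0,0,0,0],[5.6,0,0,0,0]],
])

```text
t: 24.78
eef_pos: [553.7, -265.4, 149.3]
tool_rot: [0.541, 0.456, 0.54, -0.456]
force: [-0.0, 0.5, -0.4]
grip_width: 0.601
```

```bash
python3 - <<'E'
from h import *
F=[]
for i in range(2): c=cap(['scene','wrist'][i],['s17','w17'][i]);s=get_state();F.append(s['force'])
print(s['eef_pos'],s['t'],np.mean(F,0),s['grip_width']*94)
a=cv2.resize(c['image'][130:300,185:375],(470,420),interpolation=2);b=cv2.resize(load('s17')['image'][100:220,260:380],(420,420),interpolation=2)
cv2.imwrite('pics/w17c.png',cv2.resize(np.hstack([a,b]),(800,377))[:,:,::-1])
E
```

```text
[ 553.70777669 -265.36264854  149.31658509] 24.875 [-0.18885773  0.63840205 -1.40868765] 56.058594660144244
```

View pics/w17c.png

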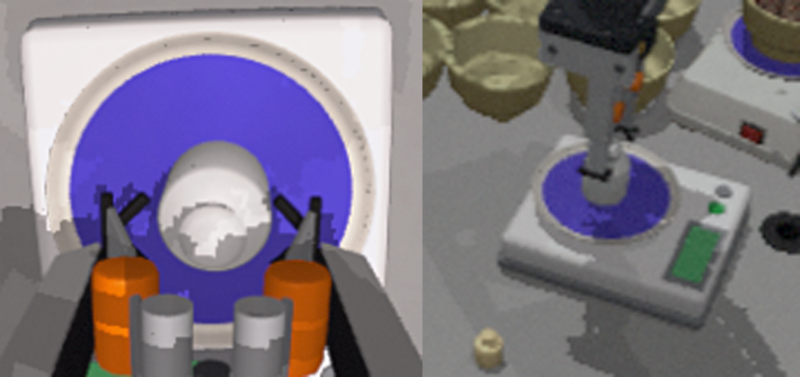

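The weight stands upright and free on the pan, and the jaws are clear. Rising, then going back towards the stand.

>>> move_arm([
  [[5.6,0,0,0.5,0],[5.6,0,0,1.5,0],[5.6,0,0,3.0,0],[5.6,0,0,5.0,0],[5.6,0,0,7.5,0],[5.6,0,0,9.5,0],[5.6,-0.3,1,10,0],[5.6,-1.0,3.5,10,0]],
])

```text
t: 25.88
eef_pos: [543.7, -230.3, 249.9]
tool_rot: [0.541, 0.456, 0.54, -0.456]
force: [0.1, 0.0, -0.7]
grip_width: 0.597
```

>>> move_arm([
  [[5.6,-1.3,4,0,0],[5.6,-2.6,8.5,0,0],[5.6,-4,13,0,0],[5.6,-5.4,17.5,0,0],[5.6,-6.8,22,0,0],[5.6,-8.2,26.5,0,0],[5.6,-9.4,29.6,-1,0],[5.6,-10.6,30.6,-3,0]],
])

```text
t: 26.88
eef_pos: [436.9, 77.8, 219.8]
tool_rot: [0.542, 0.456, 0.541, -0.454]
force: [0.2, 0.2, -2.0]
grip_width: 0.599
```

>>> move_arm([
  [[5.6,0,0,0,0],[5.6,0,0,0,0]],
])

```text
t: 27.12
eef_pos: [438.0, 75.5, 219.9]
tool_rot: [0.541, 0.456, 0.54, -0.456]
force: [0.6, -0.4, -0.9]
grip_width: 0.594
```

```bash
python3 - <<'E'
from h import *
P=[]
for i in range(4): c=cap(['top','scene','wrist','wrist'][i],['t18','s18','w18','w18'][i]);s=get_state();P.append(s['eef_pos'])
print(np.mean(P,0),s['t'],s['grip_width']*94)
a=cv2.resize(c['image'][130:300,185:375],(470,420),interpolation=2);b=cv2.resize(load('s18')['image'][100:220,260:380],(420,420),interpolation=2)
cv2.imwrite('pics/w18c.png',cv2.resize(np.hstack([a,b]),(800,377))[:,:,::-1])
E
```

```text
[438.42661145  75.16543499 220.1529047 ] 27.325 55.7547409792088
```

View pics/w18c.png

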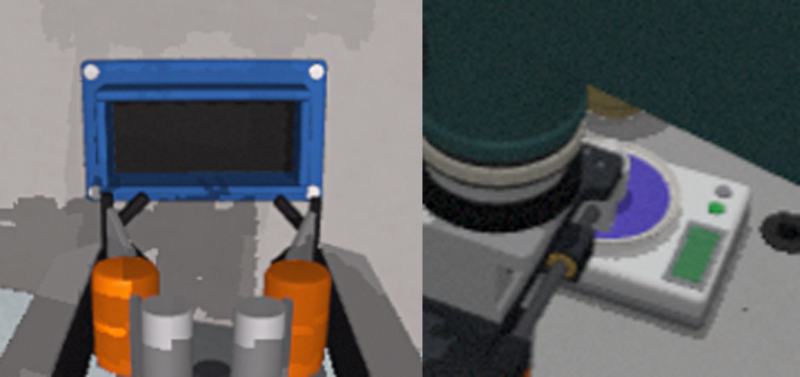

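```bash
python3 - <<'E'
from h import *
w=load('w18');k=800/890;sx=470/190*k;sy=420/170*377/420
P=lambda u,v:(185+(u+.5)/sx-.5,130+(v+.5)/sy-.5)
S=[onz(w,*P(*p),6,True) for p in[(91,71),(317,71),(313,191),(95,191)]];S=np.array(S);print(S.round(1),S.mean(0))
d=S[0]+S[3]-S[1]-S[2];print(np.degrees(np.arctan2(-d[0],d[1])))
zt=220-57
a=onz(w,*P(144,197),zt+3,True);b=onz(w,*P(279,197),zt+3,True);print(a,b,(a+b)/2,np.degrees(np.arctan2(-(a-b)[0],(a-b)[1])))
E
```

```text
[[459.3 141.1   6. ]
 [479.1  24.3   6. ]
 [414.3  13.2   6. ]
 [394.3 130.3   6. ]] [436.7594981   77.19301879   6.        ]
9.671408430700767
[447.02825175  96.73298359 166.        ] [454.09511783  55.30390651 166.        ] [450.56168479  76.01844505 166.        ] 9.680198053352598
```

>>> move_arm([
  [[5.6,-0.12,0.22,-3,0],[5.6,-0.12,0.22,-7,0],[5.6,-0.12,0.22,-10,0],[5.6,-0.12,0.22,-11,0],[5.6,-0.12,0.22,-11,0],[5.6,-0.12,0.22,-11,0]],
])

```text
t: 28.08
eef_pos: [437.8, 77.8, 111.0]
tool_rot: [0.541, 0.457, 0.54, -0.455]
force: [-0.5, -0.2, -0.9]
grip_width: 0.6
```

```bash
python3 - <<'E'
from h import *
P=[]
for i in range(3): c=cap(['scene','wrist','wrist'][i],['s19','w19','w19'][i]);s=get_state();P.append(s['eef_pos'])
print(np.mean(P,0),s['t'],s['force'])
a=cv2.resize(c['image'][150:300,185:375],None,fx=4,fy=4,interpolation=2)
cv2.imwrite('pics/w19c.png',a[:,:,::-1]);cv2.imwrite('pics/s19.png',load('s19')['image'][:,:,::-1])
E
```

```text
[437.6145883   77.87219855 110.90265259] 28.225 [ 0.31398674  0.84862141 -1.67954068]
```

View pics/w19c.png

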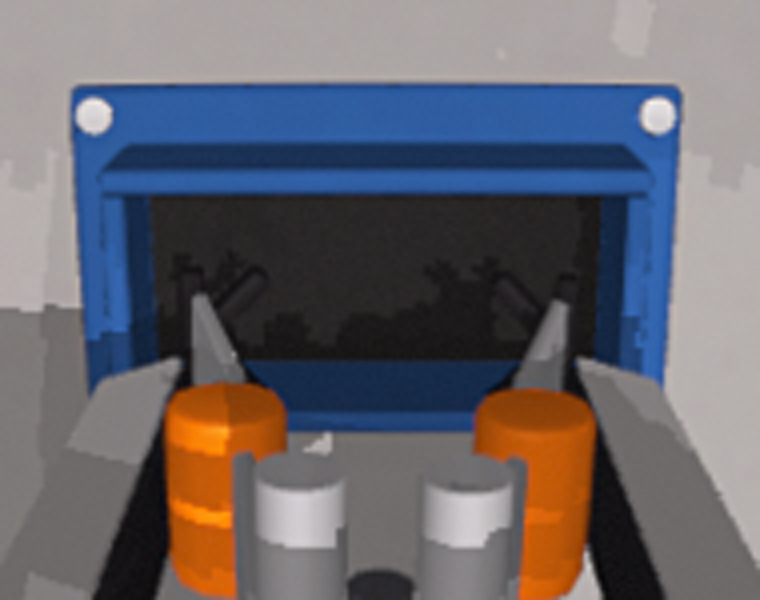

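Jaws are centred over the well: outer edges at 180 and 578, well edges at 130 and 625. Going down.

>>> move_arm([
  [[5.6,0,0,-1.0,0],[5.6,0,0,-2.3,0],[5.6,0,0,-3.4,0],[5.6,0,0,-4.2,0],[5.6,0,0,-4.5,0],[5.6,0,0,-4.6,0],[5.6,0,0,-4.6,0]],
])

```text
t: 29.1
eef_pos: [436.8, 77.9, 63.6]
tool_rot: [0.541, 0.456, 0.54, -0.456]
force: [0.4, 0.1, -0.1]
grip_width: 0.599
```

>>> move_arm([
  [[5.6,0,0,-0.1,0],[5.6,0,0,-0.1,0],[5.6,0,0,-0.1,0]],
])

```text
t: 29.48
eef_pos: [436.6, 77.9, 62.4]
tool_rot: [0.541, 0.456, 0.54, -0.456]
force: [1.3, 0.6, -1.1]
grip_width: 0.594
```

```bash
python3 - <<'E'
from h import *
P=[];F=[]
for i in range(3): c=cap(['scene','wrist','wrist'][i],['s20','w20','w20'][i]);s=get_state();P.append(s['eef_pos']);F.append(s['force'])
print(np.mean(P,0),s['t'],np.mean(F,0))
E
```

```text
[436.56101355  77.85399712  62.38560234] 29.625 [ 0.20262446  0.2605737  -1.6001809 ]
```

>>> move_arm([
  [[5.6,0,0,-0.05,0],[5.6,0,0,-0.1,0],[5.6,0,0,-0.1,0]],
])

```text
t: 30.0
eef_pos: [436.9, 77.9, 61.9]
tool_rot: [0.541, 0.456, 0.54, -0.456]
force: [-0.4, -0.4, 2.1]
grip_width: 0.598
```

```bash
python3 - <<'E'
from h import *
F=[]
for i in range(3): c=cap('wrist','w21');s=get_state();F.append(s['force'])
print(s['eef_pos'],s['t'],np.mean(F,0))
cv2.imwrite('pics/w21.png',c['image'][:,:,::-1])
E
```

```text
[436.91068883  77.90605205  61.83421107] 30.15 [-0.22789077  0.49147452  3.22494224]
```

View pics/w21.png

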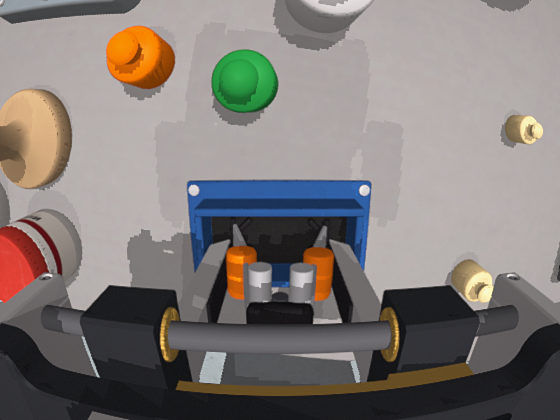

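Force turned to +3 N, so the jaws stand on the well floor. Releasing slowly and symmetrically.

>>> move_arm([
  [[5.8,0,0,0,0],[6.0,0,0,0,0],[6.2,0,0,0,0],[6.4,0,0,0,0],[6.6,0,0,0,0],[7.0,0,0,0,0],[8.2,0,0,0,0],[9.4,0,0,0,0]],
])

```text
t: 31.15
eef_pos: [436.3, 77.8, 61.1]
tool_rot: [0.54, 0.456, 0.541, -0.456]
force: [0.4, 0.6, -0.1]
grip_width: 0.915
```

>>> move_arm([
  [[9.4,0,0,0,0],[9.4,0,0,0,0],[9.4,0,0,0,0]],
])

```text
t: 31.52
eef_pos: [436.5, 77.8, 61.3]
tool_rot: [0.541, 0.456, 0.54, -0.456]
force: [-1.0, -0.2, -0.2]
grip_width: 1.003
```

```bash
python3 - <<'E'
from h import *
c=cap('wrist','w22');s=get_state();print(s['eef_pos'],s['t'],s['force'],s['grip_width']*94)
E
```

```text
[436.53707996  77.859591    61.32716495] 31.575 [ 0.19109879 -1.08861357  0.43372626] 93.77947634249624
```

View pics/w22.png

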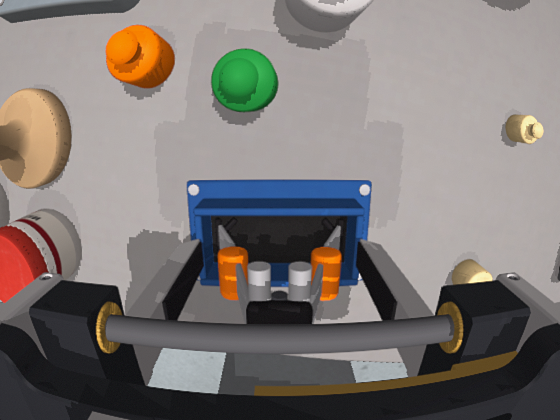

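Tongs stand free and upright in the stand. Rising straight up, then backing off so the cameras can see.

>>> move_arm([
  [[9.4,0,0,1,0],[9.4,0,0,3,0],[9.4,0,0,6,0],[9.4,0,0,10,0],[9.4,0,0,14,0],[9.4,0,0,18,0],[9.4,0,0,20,0],[9.4,-4,0,20,0]],
])

```text
t: 32.58
eef_pos: [398.1, 77.8, 263.8]
tool_rot: [0.541, 0.457, 0.539, -0.455]
force: [-0.1, 0.1, -0.4]
grip_width: 1.002
```

>>> move_arm([
  [[9.4,-4,1,1,0],[9.4,-7,5,1,0],[9.4,-9,10,1,0],[9.4,-10,14,1,0],[9.4,-10,16,1,0],[9.4,-10,16,1,0],[9.4,-10,16,1,0]],
])

```text
t: 33.45
eef_pos: [296.6, 237.3, 271.7]
tool_rot: [0.541, 0.456, 0.54, -0.456]
force: [0.1, 0.3, -0.2]
grip_width: 1.003
```

```bash
python3 - <<'E'
from h import *
for n,f in(('top','t23'),('scene','s23'),('wrist','w23')): cap(n,f)
s=get_state();print(s['eef_pos'],s['t'],s['force'])
E
```

```text
[296.79196778 237.06770361 271.50431249] 33.6 [-0.16159469  0.00491512  0.33889979]
```

View pics/t23.png

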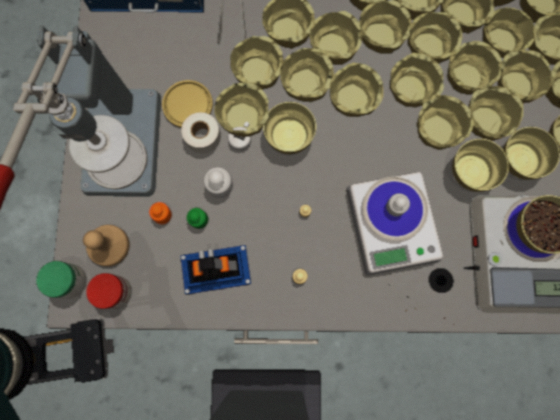

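View pics/s23.png

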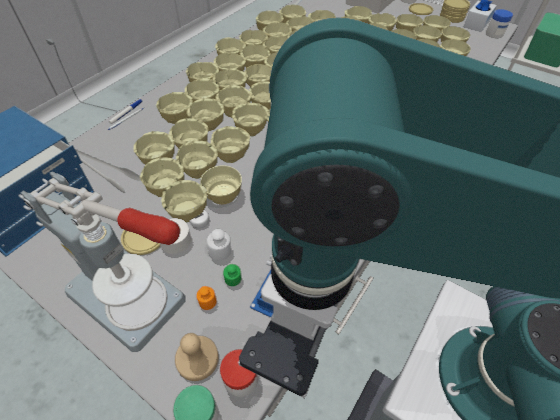

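The top view shows the weight on the violet pan at (399,205), the tongs in the stand at (215,267), and both brass weights at (305,210) and (300,276). Checking the numbers.

```bash
python3 - <<'E'
from h import *
t=load('t23');o=load('top0')
cv2.imwrite('pics/t23c.png',np.hstack([cv2.resize(t['image'][y:y+110,x:x+110],(400,400),interpolation=2) for x,y in((345,165),(165,215))])[:,:,::-1])
def cen(c,box,f):
    x0,y0,x1,y1=box;h=cv2.cvtColor(c['image'][y0:y1,x0:x1],cv2.COLOR_RGB2HSV).astype(int);n,l,st,ce=cv2.connectedComponentsWithStats(f(h).astype(np.uint8));return [(ce[i]+[x0,y0]).round(1).tolist()+[int(st[i][4])] for i in range(1,n) if st[i][4]>15]
org=lambda h:(h[...,0]<16)&(h[...,1]>170)&(h[...,2]>90)
br=lambda h:(h[...,0]>14)&(h[...,0]<32)&(h[...,1]>70)
for c in(o,t):print(cen(c,(175,235,255,300),org),cen(c,(290,195,320,225),br),cen(c,(285,260,315,292),br))
g=cen(t,(370,180,422,238),lambda h:(h[...,1]<60)&(h[...,2]>90));print(g)
E
```

```text
[[225.4, 263.4, 101], [196.9, 267.9, 94]] [[304.9, 210.5, 119]] [[299.5, 276.0, 188]]
[[224.5, 263.5, 100], [195.8, 268.4, 94]] [[304.9, 210.5, 117]] [[299.5, 276.0, 188]]
[[398.8, 184.5, 320], [398.5, 203.5, 340], [395.7, 232.6, 336]]
```

View pics/t23c.png

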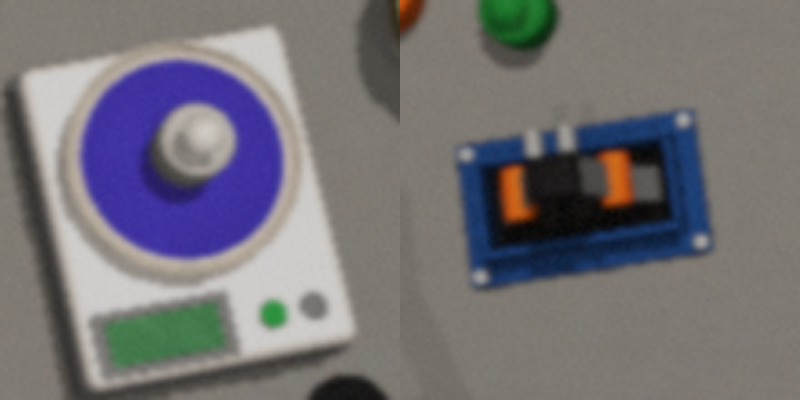

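```bash
python3 - <<'E'
from h import *
t=load('t23');print('shoulder',onz(t,398.8,204,88),'knob',onz(t,400,202.2,101),dep(t,400,202))
s=get_state();print(s['t'],s['joint_vel'].round(3),s['grip_width'])
hand_in()
E
```

```text
shoulder [ 553.45627614 -266.05112779   88.        ] knob [ 553.86241618 -265.28505729  101.        ] [ 553.27438601 -264.31468176  105.13941617]
33.6 [ 0.001  0.003 -0.     0.002 -0.002  0.004] 0.9993363841490993
the job is handed in; nothing more can be done
```

The silver 500 g weight now stands upright at the middle of the violet pan, and the tongs are back upright in their stand. I handed the job in at 33.6 s of the 72 s allowed. One thing went wrong on the way: the first carry dropped the weight.

**The drop:** the weight slipped out of the jaws, from not more than about 85 mm up. It landed upright on the bench, close to the small brass weight but not touching it. I picked it up again with the tongs, using a narrower finger command, a 40 N squeeze and slower moves. The gripper itself never touched it. I first blamed a weak clamp. Later width readings suggest the jaws may have been at their stop both times, so the cause is not settled.

**Last checks:**
- **Weight:** measured at (553.5, −266) in the top view, less than 1 mm from the pan centre. Its knob is directly above its body. The force returned to the empty-tongs value when it touched down.
- **Tongs:** standing jaws-down in the well, about 1 px (roughly 2 mm) from where they started. The force turned to about +3 N when they reached the floor of the stand.
- **Brass weights:** at the same pixels as in the first picture.
- **Robot:** at rest and clear, with the force reading near zero.

**A disagreement:** triangulating the pan height gave 43–44 mm, while the depth reading gave 51–52 mm. The touchdown, about 50 mm higher than the bench grasp, agreed with the depth reading.

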